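# Restock the divided counter crate in the music shop

## Task

Fill the three empty cells of the walnut counter crate, one thing to a cell: the two loose harmonica cases go on end into the two empty case cells and the loose polish bottle goes into the empty square bottle cell, all upright and right down on the cell floors. Set them in without dropping them or tipping the bottle over, and leave the stock already in the crate and everything else on the counter where it is.

Things in the scene. Friction and masses are not known exactly. Their poses are not given: they have to be found in the camera images.
- case_lying: loose harmonica case: grey hard plastic box, dark seam, small chrome clasp, 118 mm long, 46 wide, 34 thick, about 130 g; origin at its centre, y along its length, x across its width, z through its thickness; ends alike and flat. It lies flat on the glass (z up, origin 17 mm above the glass) at any heading, so at first it can only be gripped across its width
- case_standing: loose harmonica case: grey hard plastic box, dark seam, small chrome clasp, 118 mm long, 46 wide, 34 thick, about 130 g; origin at its centre, y along its length, x across its width, z through its thickness; ends alike and flat. It stands on end on the glass (y vertical, origin 59 mm above the glass) at any heading
- bottle: loose guitar polish bottle standing on the glass, rigid, about 140 g: cream round body 34 mm in diameter up to 84 mm, shoulder narrowing to the neck at 98 mm, dark round cap 26 mm in diameter from 101 mm to the top at 126 mm; origin at the centre of its foot, z up
- crate: walnut crate fixed to the counter, open on top, one row of five cells along its y: 277 mm long (y), 57 deep (x); outer walls 8 mm thick, 73 high; dividers 4 mm thick, 65 high; floor 8 mm above the glass; origin under its centre. Cells are 41 mm deep (x); widths from the +y end: case 53 (full), case 53 (empty), bottle 43 (full), case 53 (empty), bottle 43 (empty)
- case_cell_1 (a point): centre that a case has when seated in the empty case cell beside the stock case (crate frame x 0, y +47 mm; 67 mm above the glass); axes as the crate's. A seated case stands on end, width along the crate's y, thickness along its x, its top 126 mm above the glass
- case_cell_2 (a point): centre that a case has when seated in the other empty case cell, between the stock bottle and the empty bottle cell (crate frame x 0, y -57 mm; 67 mm above the glass); axes as the crate's
- bottle_cell (a point): centre of the floor of the empty bottle cell at the crate's -y end (crate frame x 0, y -109 mm; 8 mm above the glass); axes as the crate's
- case_stock: bystander: the same kind of harmonica case with the same axes, already standing in the crate's first cell (+y end), top 126 mm above the glass; origin at its centre
- bottle_stock: bystander: the same kind of polish bottle, already standing in the crate's middle cell, top 134 mm above the glass; origin at the centre of its foot
- pick_stack: bystander: small loose stack of tortoiseshell picks, about 28 mm across and 14 mm high; origin under its centre
- capo: bystander: chrome spring capo lying on the glass, about 130 x 75 mm and 18 mm high, no part farther than 90 mm from its origin on the glass
- saddle_blank: bystander: bone saddle blank 82 x 12 x 6 mm lying on the glass; origin under its centre, x along its length
- pick_tin: bystander: black plastic pick tin 68 x 48 mm, 21 mm high; origin under its centre
- glass_slide: bystander: green glass bottleneck slide standing on end, a tube 29 mm in diameter and 66 mm high; origin at the centre of its foot
- pick_tower: fixed obstacle: pick display tower, 110 mm round foot with a square column 76 mm wide, 212 mm high in all; origin at the centre of its foot
Things that resemble listed ones, but are neither listed nor needed, are in the scene too. What is shaped like the case_standing but green or yellow is not meant. What is shaped like the bottle but yellow is not meant.

How it is judged:
At the end, for the whole second after the job is handed in: Each of the two empty case cells holds one of the two loose harmonica cases (either one, either end up, either way round) and the empty bottle cell holds the loose bottle: each within 12 mm of its seated point, within 0.15 rad of upright, released and at rest (under 20 mm/s) (((distance between case_lying and case_cell_1 below 0.012 m and angle between the y axis of case_lying and the z axis of crate, either way round below 0.15 rad) or (distance between case_standing and case_cell_1 below 0.012 m and angle between the y axis of case_standing and the z axis of crate, either way round below 0.15 rad)) and ((distance between case_lying and case_cell_2 below 0.012 m and angle between the y axis of case_lying and the z axis of crate, either way round below 0.15 rad) or (distance between case_standing and case_cell_2 below 0.012 m and angle between the y axis of case_standing and the z axis of crate, either way round below 0.15 rad)) and distance between bottle and bottle_cell below 0.012 m and angle between bottle's own z axis and vertical below 0.15 rad and linear speed of each of case_lying, case_standing, bottle below 0.02 m/s); the robot touches nothing.
It fails at once if the picks, the capo, the saddle blank, the pick tin or the glass slide is moved by more than 30 mm (distance of any of pick_stack, capo, saddle_blank, pick_tin, glass_slide from where it was at the start of the episode above 0.03 m).
It fails at once if the case or the bottle that already stands in the crate is moved by more than 25 mm (distance of any of case_stock, bottle_stock from where it was at the start of the episode above 0.025 m).
It fails at once if a case or the bottle is dropped or thrown down: it moves faster than 0.7 m/s while the fingers are not touching it ((contact force between the fingers and case_lying below 0.05 N and linear speed of case_lying above 0.7 m/s) or (contact force between the fingers and case_standing below 0.05 N and linear speed of case_standing above 0.7 m/s) or (contact force between the fingers and bottle below 0.05 N and linear speed of bottle above 0.7 m/s)).
It fails at once if the bottle is tipped over (leans more than 40 degrees) (angle between bottle's own z axis and vertical above 0.7 rad).
It also fails if it takes over 72 s, if anything falls off the work surface, if the arm or the gripper's body presses on something with over 40 N, if the wrist force passes 120 N, or if a joint passes its speed limit or range.

## Robot

A 6-joint arm with a two-finger parallel gripper is mounted at the origin on the work surface. World frame = base frame: x ahead of the robot, y to its left, z up, the work surface at z = 0. Lengths are in m, angles in rad, forces in N, time in s.
With the tool pointing down it reaches from about 0.325 to 0.9 m from the base axis. Payload 3.5 kg.
Tool frame: the origin (TCP) lies on the centre line of the jaws, within the pads' length; the fingertips stand 25 mm ahead of it and the grasp point (between the pads) lies 6 mm ahead of it (r.nose_length is the distance from the TCP to the fingertips, in m); z points along the fingers, y is the line along which they close (so a half turn about z gives the same grasp; the last joint's range is limited). The gripper opens to 85 mm and grips with 20 to 120 N. Pads are 22 mm wide; open, the fingers measure 114 mm over their backs; the gripper's body (76 mm by 85 mm) begins 54 mm behind the grasp point. The pads swing forward as they close: fully open they stand 13 mm farther back than shut.
Start: joints at [-1.373, 0.276, -0.026, 1.268, 0, 1.467], TCP at [0.185, -0.597, 0.222] pointing down, gripper open.
Joint ranges: [-3.12, 3.12], [-0.85, 1.88], [-1.08, 1.24], [-1.95, 2.15], [-1.57, 1.53], [-3.14, 3.14]. Speed limits (rad/s): [2.57, 2.57, 3.14, 3.14, 3.14, 3.14].

## Interface

Orientations are given as a rotation vector (axis times angle).
In Python, from rig import r gives the robot as it stands.
- The arm moves only by the tool jog_arm, never from a script. Its argument "motion" is a list of rows, each a list of 3 entries, a list of its own where there are three numbers: the opening, from 0 (shut) to 1 (fully open), then the shift along the tool's x, y, z in cm, then the turn about the tool's z in degrees. In form: [[gripper, [tx, ty, tz], turn], ...]. A call has 1 to 5 rows; each row shifts and turns the commanded pose from where the row before left it, along the tool's axes as they then stand; what a row does not reach is not made up. A row lasts 1/8 s, in which the tool goes at most 62.5 mm and 10.7 degrees, less where a joint would pass 70% of its speed; a pose out of reach is approached as far as the arm can. A call with a gripper value outside its range is refused whole. The fingers move at their own pace and stop on an object; "squeeze" is the grip in N (left out, the last holds). Time passes only in rows, so rows that do not move let the fingers close. It gives the time, the measured TCP pose, the force, the opening and the grip force at its end, in the units of the state.
- r.get_obs(): the state, without advancing time (a new reading comes with each control period).
- r.camera(name): name is "side" or "top"; returns a dict with "pixels" (384x512x3 uint8, blue, green, red), "fx", "fy", "cx", "cy" (pixels), "extrinsics" (4x4, takes a point from world to camera coordinates). Camera axes: x right, y down, z forward; pixel columns grow to the right and rows downward; lengths in m; the calibration is good to about 2 mm. A picture is of the moment at which its call begins. There is no depth.
- r.hand_in(): hands the job in; it is judged then, once.
Trained networks look in the newest picture that a camera, given by its name, has taken for a name from the list of things; names that differ only in an ending like _2 or _b are one class to them, and where a whole thing is asked for, a point or a joint stands for the part that bears it (a point fixed in the world has none). Each returns a list of dicts, best first, with "score" (0 to 1); they miss things now and then, are a little off and sometimes report something else, mostly with a low value. They report only what shows in the picture. A call takes as long as a camera call. They do not tell look-alikes from the thing itself.
- r.look_for(camera, thing): "rect" ([centre column, centre row, width, height] in pixels, round what is visible of it).
- r.silhouettes(camera, thing): "mask" (384x512 bool, what is visible of it) and "rect" ([centre column, centre row, width, height] in pixels, round what is visible of it).
The state is a dict: "time": time; "joints": joint angles; "joint_vel": joint speeds; "joint_torque": joint torques, N m; "position": TCP position; "ee_rot": TCP orientation; "contact_force": force on the tool from outside, world axes, zero at the start; "moment": the same for the moment, N m; "opening": opening from 0.0 (shut) to 1.0 (fully open); "grip_force": force on a finger pad.
Only numpy, scipy, OpenCV 4.12 (cv2) and the standard library are available. Lean on these libraries where they do the work, as an engineer would, in place of code of your own. Each camera call takes 0.05 s, during which the arm holds its last target. There are 200 camera calls.

## Working session

There is one attempt and no reset: what is moved stays moved. The work goes in short steps, Python scripts to look and compute and a tool call to move; the robot and the scene stay as the last step left them, time stands still between calls to the robot, and variables do not carry over. Pictures are saved under pics/ and viewed, at most 10 in all, crops included, and the job is handed in when it is done.

Besides the shell and the picture viewer there is one more tool, called as name([rows], argument=value, ...), one row to a line, values as JSON. jog_arm: Moves the arm, as the interface text tells. Its arguments: {"type":"object","properties":{"motion":{"type":"array","items":{"type":"array"}},"squeeze":{"type":"number"}},"required":["motion"]}

```bash
ls; mkdir -p pics; python3 - <<'E'
from rig import r
import cv2,numpy as np
for n in("side","top"):
    c=r.camera(n); cv2.imwrite(f"pics/{n}0.png",c["pixels"])
    print(n,c["fx"],c["fy"],c["cx"],c["cy"]); print(np.round(c["extrinsics"],4).tolist())
    for t in["case_lying","case_standing","bottle","crate","pick_tower","capo","glass_slide","pick_tin","saddle_blank","pick_stack"]:
        print(t,[(round(d["score"],2),[int(x) for x in d["rect"]]) for d in r.look_for(n,t)][:6])
a=cv2.imread("pics/side0.png");b=cv2.imread("pics/top0.png")
print(r.get_obs())
E
```

```text
pics
side 416.05242670501633 416.05242670501633 257.4507617071628 194.43470415306922
[[-0.9277, -0.3733, -0.0031, 0.551], [-0.2378, 0.5975, -0.7658, 0.1486], [0.2878, -0.7097, -0.6431, 1.0038], [0.0, 0.0, 0.0, 1.0]]
case_lying [(0.87, [230, 302, 25, 54])]
case_standing [(0.9, [207, 229, 21, 48]), (0.85, [169, 223, 23, 45]), (0.65, [170, 198, 21, 39])]
bottle [(0.95, [305, 231, 16, 46]), (0.89, [346, 238, 16, 42])]
crate [(0.61, [270, 162, 33, 67])]
pick_tower [(0.69, [138, 266, 66, 100]), (0.58, [232, 303, 25, 58]), (0.57, [199, 192, 15, 22])]
capo [(0.62, [339, 177, 45, 15])]
glass_slide [(0.51, [198, 194, 14, 23])]
pick_tin [(0.69, [320, 211, 25, 20])]
saddle_blank [(0.71, [208, 227, 18, 47]), (0.55, [317, 321, 10, 40])]
pick_stack [(0.58, [249, 268, 12, 11])]
top 351.95500605372985 351.95500605372985 255.1753715787549 193.84276348943732
[[-0.0201, -0.9993, 0.0319, 0.0754], [-0.9832, 0.0139, -0.1821, 0.5585], [0.1815, -0.035, -0.9828, 0.7724], [0.0, 0.0, 0.0, 1.0]]
case_lying [(0.7, [133, 223, 56, 41])]
case_standing [(0.88, [184, 120, 33, 38]), (0.88, [217, 105, 21, 41]), (0.7, [1
[... 417 characters left out ...]
1.1, 'joints': array([-1.37339395e+00,  2.76418620e-01, -2.63960875e-02,  1.26801795e+00,
        8.46061180e-06,  1.46740220e+00]), 'joint_vel': array([ 1.72217513e-03, -1.36318962e-06,  5.58489316e-04, -1.30321063e-03,
       -7.54257667e-04,  8.56454792e-04]), 'joint_torque': array([ 1.75360574e-04, -4.45500934e+01,  2.95570850e+01,  9.63835482e-04,
        3.06253855e-05, -3.57428988e-06]), 'position': array([ 0.18517059, -0.59693163,  0.22200356]), 'ee_rot': array([-3.10609247e+00, -4.70705306e-01, -1.05939028e-05]), 'contact_force': array([-0.00306619,  0.16111612,  0.81715604]), 'moment': array([ 0.02643263, -0.00643638,  0.01634048]), 'grip_force': 0.0, 'opening': 0.9984419534925189}
```

View pics/top0.png

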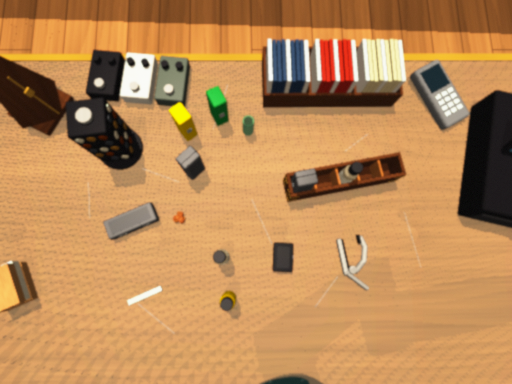

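View pics/side0.png

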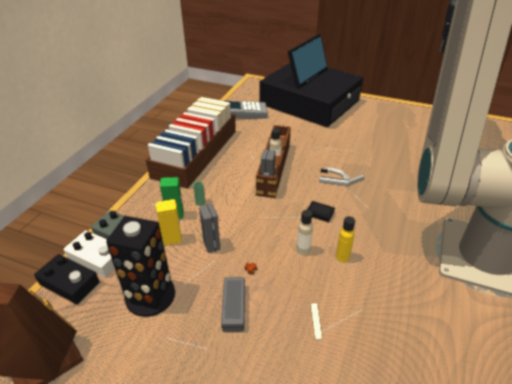

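The top view shows the lying grey case at (131,220), the grey standing case at (190,162) and the crate at (345,176). The cream bottle is at (221,257). The look-alikes are the yellow case (182,120), the green case (217,105) and the yellow bottle (227,301). Next I'll fit models to the silhouettes in both cameras and make one enlarged crop to confirm.

```bash
cat > h.py <<'E'
from rig import r
import cv2,numpy as np
from scipy.optimize import minimize
from scipy.spatial.transform import Rotation as R
def proj(c,P):
    E=c["extrinsics"]; q=np.asarray(P)@E[:3,:3].T+E[:3,3]
    return np.c_[c["fx"]*q[:,0]/q[:,2]+c["cx"],c["fy"]*q[:,1]/q[:,2]+c["cy"]]
def ray(c,u,v,z):   # pixel -> world at height z
    E=c["extrinsics"]; d=E[:3,:3].T@[(u-c["cx"])/c["fx"],(v-c["cy"])/c["fy"],1]; o=-E[:3,:3].T@E[:3,3]
    return o+d*(z-o[2])/d[2]
def box(lx,ly,z0,z1): return np.array([[x,y,z] for x in(-lx/2,lx/2) for y in(-ly/2,ly/2) for z in(z0,z1)])
a=np.linspace(0,2*np.pi,32,endpoint=False)
def cyl(*rz): return np.vstack([np.c_[q*np.cos(a),q*np.sin(a),0*a+z] for q,z in rz])
M={"case_lying":[box(.046,.118,0,.034)],"case_standing":[box(.046,.034,0,.118)],
 "bottle":[cyl((.017,0),(.017,.084),(.013,.098)),cyl((.013,.09),(.013,.126))],"crate":[box(.057,.277,0,.073)]}
def render(c,parts,p):
    S=4; m=np.zeros((384*S,512*S),np.uint8); T=R.from_euler("z",p[2]).as_matrix()
    for P in parts:
        u=(proj(c,P@T.T+[p[0],p[1],0])+.5)*S-.5
        cv2.fillConvexPoly(m,cv2.convexHull(np.round(u*16).astype(np.int32)),255,shift=4)
    return cv2.resize(m,(512,384),interpolation=cv2.INTER_AREA)/255.
def fit(obs,parts,p0,ign=None):  # obs: list of (cam,mask)
    def L(p):
        s=0
        for i,(c,m) in enumerate(obs):
            d=np.abs(render(c,parts,p)-m)
            if ign is not None: d=d*~ign[i]
            s+=d.sum()/m.sum()
        return s
    best=None
    for k in range(2):
        x0=np.array(p0 if best is None else best.x)
        sim=x0+np.vstack([np.zeros(3),np.diag([.01,.01,.2])/(1+4*k)])
        best=minimize(L,x0,method="Nelder-Mead",options=dict(initial_simplex=sim,xatol=2e-4,fatol=1e-4))
    return best.x,best.fun
E
cat > m.py <<'E'
from h import *
cs={n:r.camera(n) for n in("side","top")}
px={"case_lying":(131,220),"case_standing":(190,162),"bottle":(221,257),"crate":(345,176)}
zz={"case_lying":.02,"case_standing":.06,"bottle":.1,"crate":.05}
sg={}
for t in M:
    p=ray(cs["top"],*px[t],zz[t]); 
    for n,c in cs.items():
        u=proj(c,[p])[0]; ds=r.silhouettes(n,t)
        ds=[d for d in ds if np.hypot(*(np.array(d["rect"][:2])-u))<25]
        if ds: sg[t,n]=ds[0]["mask"]
        print(t,n,u.round(),[(round(d["score"],2),np.round(d["rect"]).tolist()) for d in ds])
    ob=[(cs[n],sg[t,n].astype(float)) for n in cs if (t,n) in sg]
    bests=[fit(o,M[t],[p[0],p[1],y]) for o in [ob]+([[x] for x in ob] if len(ob)>1 else []) for y in([0] if t=="bottle" else [-.8,.0,.8,1.5] if t!="crate" else [-.15])]
    for x,f in bests: print("  ",x.round(4),round(f,3))
np.savez("sg.npz",**{k[0]+"_"+k[1]:v for k,v in sg.items()})
v=cs["top"]["pixels"].copy()
for n in["top"]:
  for t in M:
    if (t,n) in sg: cv2.drawContours(v,cv2.findContours(sg[t,n].astype(np.uint8),0,1)[0],-1,(0,255,255),1)
w=np.vstack([cv2.resize(cs["top"]["pixels"][95:315,95:415],None,fx=2,fy=1.36),cv2.resize(v[95:315,95:415],None,fx=2,fy=1.36)])
cv2.imwrite("pics/seg.png",cv2.resize(w,(640,598)))
for t in["pick_tower","capo","glass_slide","pick_tin","saddle_blank","pick_stack"]:
    d=r.look_for("top",t)
    if d: print(t,ray(cs["top"],*d[0]["rect"][:2],.01).round(3))
E
python3 m.py
```

```text
case_lying side [232. 302.] [(0.73, [232.0, 302.0, 24.0, 54.0])]
case_lying top [131. 220.] [(0.58, [132.0, 222.0, 56.0, 39.0])]
   [0.506  0.3572 0.4037] 0.181
   [0.5057 0.3575 0.3956] 0.181
   [0.5056 0.3577 0.3987] 0.182
   [0.5058 0.3575 0.3977] 0.182
   [0.5055 0.3571 0.4008] 0.08
   [0.5055 0.3571 0.4008] 0.08
   [0.5055 0.3571 0.4008] 0.08
   [0.5055 0.3571 0.4008] 0.08
   [0.5068 0.3578 0.385 ] 0.082
   [0.5066 0.359  0.3875] 0.082
   [0.5068 0.3582 0.3983] 0.082
   [0.5069 0.3578 0.3882] 0.081
case_standing side [207. 228.] [(0.79, [207.0, 227.0, 24.0, 53.0])]
case_standing top [190. 162.] [(0.81, [191.0, 162.0, 34.0, 32.0])]
   [ 0.6317  0.2132 -0.8485] 0.251
   [0.6318 0.2119 0.3073] 0.598
   [0.6315 0.212  0.5779] 0.561
   [0.6318 0.2132 2.2885] 0.25
   [ 0.6308  0.214  -0.8256] 0.066
   [0.6308 0.2134 0.5485] 0.187
   [0.6316 0.2122 0.5611] 0.188
   [0.6296 0.2137 1.9511] 0.128
   [ 0.6333  0.2144 -0.9838] 0.142
   [0.6343 0.2125 0.1142] 0.276
   [0.6346 0.2153 0.8914] 0.288
   [0.6333 0.2145 2.1589] 0.14
bottle side [306. 220.] [(0.83, [306.0, 232.0, 16.0, 42.0])]
bottle top [221. 257.] [(0.76, [222.0, 256.0, 14.0, 11.0])]
   [0.4163 0.1442 0.1444] 0.216
   [0.4151 0.1455 0.1461] 0.074
   [0.4173 0.1447 0.0118] 0.091
crate side [274. 154.] [(0.92, [272.0, 162.0, 37.0, 75.0]), (0.29, [276.0, 142.0, 9.0, 30.0])]
crate top [345. 176.] []
   [ 0.5976 -0.1464  0.1771] 0.588
pick_tower [0.718 0.438 0.01 ]
capo [ 0.397 -0.164  0.01 ]
glass_slide [0.753 0.082 0.01 ]
pick_tin [ 0.413 -0.002  0.01 ]
saddle_blank [ 0.613 -0.177  0.01 ]
```

View pics/seg.png

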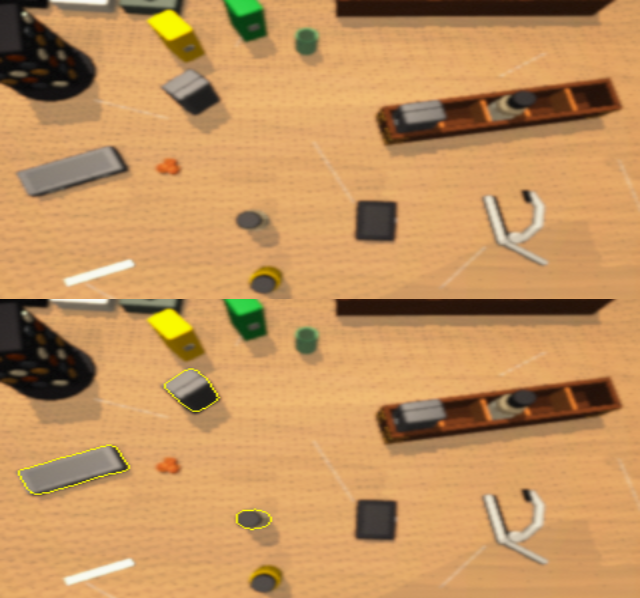

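```bash
cat > cr.py <<'E'
from h import *
cs={n:r.camera(n) for n in("side","top")}
p0=np.array([.605,-.15,-.13]); 
def stocks(p):
    return [box(.040,.053,.05,.128)+[0,.1,0], cyl((.02,.05),(.02,.136))+[0,-.0,0]]
# crate y layout: from +y end
y=.1385-.008; ce=[]
for w in(.053,.053,.043,.053,.043): ce.append(y-w/2); y-=w+.004
print("cells",np.round(ce,4))
def st(): return [box(.046,.053,.06,.128)+[0,ce[0],0], cyl((.022,.06),(.022,.137))+[0,ce[2],0]]
p=p0
for it in range(3):
    obs=[];ign=[]
    for n,c in cs.items():
        hull=render(c,M["crate"],p)>0
        roi=cv2.dilate(hull.astype(np.uint8),np.ones((17,17)))>0
        hsv=cv2.cvtColor(c["pixels"],cv2.COLOR_BGR2HSV).astype(int)
        lab=cv2.cvtColor(c["pixels"],cv2.COLOR_BGR2LAB).astype(int)
        m=roi&(c["pixels"].max(2)<165)
        k,l,s,_=cv2.connectedComponentsWithStats(m.astype(np.uint8)); m=l==1+np.argmax(s[1:,4])
        cn=cv2.findContours(m.astype(np.uint8),0,1)[0]; f=np.zeros((384,512),np.uint8); cv2.drawContours(f,cn,-1,1,-1)
        obs.append((c,f.astype(float))); ign.append(render(c,st(),p)>0)
    res=[fit(o,M["crate"],p,i) for o,i in((obs,ign),(obs[:1],ign[:1]),(obs[1:],ign[1:]))]
    p=res[0][0]
for x,f in res: print(x.round(4),round(f,3))
ims=[]
for (c,m),b in zip(obs,((215,90,320,205),(275,130,415,220))):
    v=cv2.resize(c["pixels"],None,fx=4,fy=4,interpolation=cv2.INTER_CUBIC)
    T=R.from_euler("z",p[2]).as_matrix()
    def poly(P,col):
        u=np.round((proj(c,np.array(P)@T.T+[p[0],p[1],0])+.5)*4-.5).astype(np.int32); cv2.polylines(v,[u],True,col,1)
    for hx,hy,z in((.0285,.1385,.073),(.0285,.1385,0),(.0205,.1305,.073)): poly([[-hx,-hy,z],[hx,-hy,z],[hx,hy,z],[-hx,hy,z]],(0,255,255))
    for k in range(4):
        w=(.053,.053,.043,.053)[k]; yy=ce[k]-w/2-.002; poly([[-.0205,yy,.065],[.0205,yy,.065]],(255,255,0))
    ims.append(v[b[1]*4:b[3]*4,b[0]*4:b[2]*4])
H=max(i.shape[0] for i in ims); w=np.hstack([cv2.copyMakeBorder(i,0,H-i.shape[0],0,0,0) for i in ims])
f=min(800/w.shape[1],600/w.shape[0]); cv2.imwrite("pics/crate.png",cv2.resize(w,None,fx=f,fy=f,interpolation=cv2.INTER_AREA))
E
python3 cr.py
```

```text
cells [ 0.104  0.047 -0.005 -0.057 -0.109]
[ 0.5965 -0.1441  0.1718] 0.219
[ 0.5791 -0.1461  0.1909] 0.141
[ 0.5973 -0.1448  0.1751] 0.04
```

View pics/crate.png

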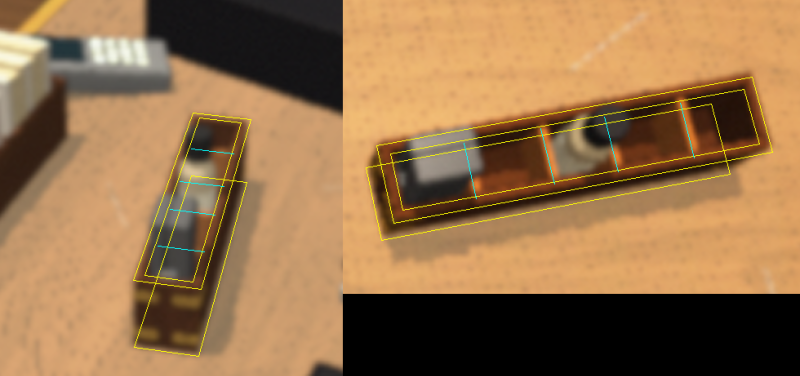

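The fit matches the crate: the overlay lies on its rims and dividers in both views. I read the crate pose as (0.597, -0.145), yaw 0.176. The confirmed targets are the grey cases (not yellow or green) and the cream bottle with the dark cap (not yellow). I'll start with the bottle.

```bash
cat > go.py <<'E'
import sys; from h import *
def here():
    o=r.get_obs(); X=R.from_rotvec(o["ee_rot"]).as_matrix()
    return o,o["position"],np.arctan2(X[1,0],X[0,0])
def plan(x,y,z,psi=None):
    o,p,ps=here(); psi=ps if psi is None else psi
    D=np.array([x,y,z])-p; 
    turn=-np.degrees((psi-ps+np.pi)%(2*np.pi)-np.pi)
    ps2=ps-np.radians(turn); c,s=np.cos(ps2),np.sin(ps2)
    t=np.array([c*D[0]+s*D[1], s*D[0]-c*D[1], -D[2]])*100
    print("t",round(o["time"],2),"pos",p.round(4),"psi",round(ps,3),"j6",o["joints"][5].round(2),"F",o["contact_force"].round(1),"op",round(o["opening"],3),"g",round(o["grip_force"],1))
    print(f"turn first {turn:.1f} deg ({abs(turn)/10.7:.1f} rows), then shift cm {t.round(2)} ({np.linalg.norm(t)/6.25:.1f} rows)")
if __name__=="__main__": plan(*map(float,sys.argv[1:]))
E
python3 go.py .416 .1445 .222
```

```text
t 2.0 pos [ 0.1852 -0.5969  0.222 ] psi 0.301 j6 1.47 F [-0.  -0.6  0.2] op 0.998 g 0.0
turn first -0.0 deg (0.0 rows), then shift cm [ 44.01 -63.98   0.  ] (12.4 rows)
```

jog_arm([
  [1,[3.4,-4.9,0],0],
  [1,[3.4,-4.9,0],0],
  [1,[3.4,-4.9,0],0],
  [1,[3.4,-4.9,0],0],
  [1,[3.4,-4.9,0],0],
], squeeze=40)

```text
time: 2.62
position: [0.2753, -0.3109, 0.2222]
ee_rot: [3.106, 0.47, 0.001]
contact_force: [1.3, 0.0, 0.5]
opening: 1.001
grip_force: 0.0
```

jog_arm([
  [1,[3.4,-4.9,0],0],
  [1,[3.4,-4.9,0],0],
  [1,[3.4,-4.9,0],0],
  [1,[3.4,-4.9,0],0],
  [1,[3.4,-4.9,0],0],
])

```text
time: 3.25
position: [0.3652, -0.0264, 0.2225]
ee_rot: [3.105, 0.47, 0.003]
contact_force: [0.8, -0.0, -0.3]
opening: 0.999
grip_force: 0.0
```

jog_arm([
  [1,[3.4,-4.9,0],0],
  [1,[3.4,-4.9,0],0],
  [1,[3.2,-5.2,0],0],
  [1,[0,0,0],0],
])

```text
time: 3.75
position: [0.4164, 0.1484, 0.2223]
ee_rot: [-3.104, -0.482, -0.002]
contact_force: [-0.2, -1.0, -0.6]
opening: 1.0
grip_force: 0.0
```

```bash
python3 go.py .416 .1445 .118
```

```text
t 3.75 pos [0.4164 0.1484 0.2223] psi 0.308 j6 3.03 F [-0.2 -1.  -0.6] op 1.0 g 0.0
turn first -0.0 deg (0.0 rows), then shift cm [-0.16  0.36 10.43] (1.7 rows)
```

jog_arm([
  [1,[-0.15,0.35,4],0],
  [1,[0,0,4],0],
  [1,[0,0,2.4],0],
  [1,[0,0,0],0],
  [0.35,[0,0,0],0],
])

```text
time: 4.38
position: [0.4162, 0.1405, 0.1191]
ee_rot: [3.106, 0.469, 0.002]
contact_force: [0.4, -0.4, 0.6]
opening: 0.817
grip_force: 0.0
```

jog_arm([
  [0.2,[0,0,0],0],
  [0,[0,0,0],0],
  [0,[0,0,0],0],
  [0,[0,0,0],0],
  [0,[0,0,0],0],
])

```text
time: 5.0
position: [0.4154, 0.1409, 0.118]
ee_rot: [3.106, 0.471, -0.0]
contact_force: [0.2, 0.4, -0.7]
opening: 0.001
grip_force: 0.0
```

```bash
python3 go.py .6164 -.2525 .28 1.747
```

```text
t 5.0 pos [0.4154 0.1409 0.118 ] psi 0.301 j6 3.02 F [ 0.2  0.4 -0.7] op 0.001 g 0.0
turn first -82.9 deg (7.7 rows), then shift cm [-42.26  12.9  -16.2 ] (7.5 rows)
```

```bash
python3 - <<'E'
from h import *
ims=[]
for n,b in(("side",(230,130,390,290)),("top",(160,190,300,330))):
    c=r.camera(n); d=r.look_for(n,"bottle"); print(n,[(round(q["score"],2),np.round(q["rect"]).tolist()) for q in d]); 
    print(proj(c,[[.4154,.1409,.093]]))
    ims.append(cv2.resize(c["pixels"][b[1]:b[3],b[0]:b[2]],(400,400)))
cv2.imwrite("pics/b1.png",np.hstack(ims))
E
```

```text
side [(0.73, [305.0, 233.0, 20.0, 41.0]), (0.72, [344.0, 240.0, 16.0, 41.0]), (0.26, [251.0, 270.0, 12.0, 10.0])]
[[306.12831306 221.5603464 ]]
top [(0.37, [346.0, 176.0, 124.0, 50.0])]
[[222.02124991 257.12129945]]
```

View pics/b1.png

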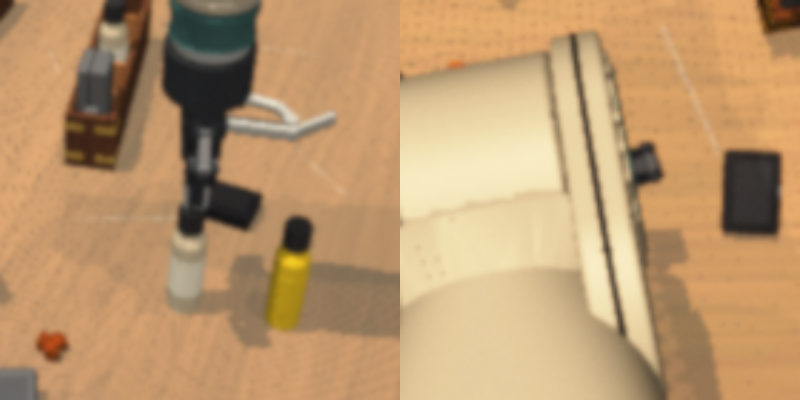

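The picture shows the fingers shut behind and beyond the cap, and the bottle still standing at side (305,233). I'll triangulate the cap and foot directly.

```bash
python3 - <<'E'
from h import *
cs={n:r.camera(n) for n in("side","top")}
for n in cs:
    for z in(0,.084,.101,.126): print(n,z,proj(cs[n],[[.416,.1445,z]]).round(1).tolist())
v=cv2.imread("pics/side0.png").max(2)[200:262,292:320]; print("side0 rows 200.. cols 292..");print(v[::2,::2])
v=cv2.imread("pics/top0.png").max(2)[240:280,206:244]; print("top0 rows 240 cols 206");print(v[::2,::2])
s=r.camera("side")["pixels"].max(2)[200:262,292:320]; print("side now");print(s[::2,::2])
E
```

```text
side 0 [[302.7, 249.9]]
side 0.084 [[305.2, 225.3]]
side 0.101 [[305.7, 220.0]]
side 0.126 [[306.5, 211.9]]
top 0 [[222.9, 257.1]]
top 0.084 [[220.6, 256.9]]
top 0.101 [[220.1, 256.8]]
top 0.126 [[219.3, 256.8]]
side0 rows 200.. cols 292..
[[209 211 208 206 202 201 204 212 212 199 167 173 188 200]
 [207 199 204 200 202 196 206 210 208 157  65  65  95 131]
 [200 194 196 194 198 194 206 210 193 102  43  46  47  50]
 [202 195 191 192 192 203 212 191 137  52  45  47  46  47]
 [198 195 194 192 192 199 196 158  71  42  46  46  48  48]
 [200 197 192 192 192 170 120  82  55  48  41  43  45  46]
 [198 197 189 190 182 106  60  57  58  55  40  37  39  39]
 [196 195 183 192 176  69  56  57  57  53  35  25  30  34]
 [198 199 188 201 175  55  43  49  48  42  44  35  24  24]
 [200 198 194 204 159  49  33  33  33  48 135 134 101  70]
 [203 199 206 208 159  49  32  32  30  61 179 198 191 177]
 [200 203 208 206 174  85  39  34  37  79 176 194 193 202]
 [204 206 210 198 199 161 109  98 103 135 167 198 205 207]
 [205 203 203 184 208 216 200 184 172 162 168 203 210 209]
 [202 204 196 173 180 210 218 214 
[... 3752 characters left out ...]
5 193 180 183 185 182 177 173 167 198 204 206 200]
 [189 197 191 178 184 186 183 178 173 169 198 208 208 208]
 [195 198 189 180 185 185 181 177 171 171 199 208 206 206]
 [197 197 179 177 185 184 181 177 171 170 201 203 202 203]
 [194 193 167 165 182 183 179 176 167 154 169 170 173 170]
 [194 188 171 151 166 171 170 166 152 140 152 154 152 152]
 [192 187 172 149 151 148 149 146 137 142 152 150 152 152]
 [192 196 190 160 152 148 145 143 138 147 149 147 151 150]
 [191 199 200 195 177 158 151 147 150 159 155 153 159 169]
 [202 196 201 206 201 193 187 179 198 198 188 190 197 196]
 [204 202 205 201 202 201 200 204 210 208 192 202 209 200]
 [200 204 204 199 200 200 201 207 210 206 198 206 203 198]]
```

```bash
python3 - <<'E'
from h import *
print(r.nose_length, [a for a in dir(r) if a[0]!="_"]); o=r.get_obs(); print(o["position"],o["ee_rot"],o["joints"])
a=cv2.imread("pics/side0.png").astype(int); b=r.camera("side")["pixels"].astype(int)
d=(np.abs(a-b).max(2)>25)
for v in range(190,224,2): print(v,"".join("#" if x else "." for x in d[v,285:335]))
c=r.camera("side")
for z in (.08,.093,.118,.15,.17): print(z,proj(c,[[.4154,.1409,z]]).round(1).tolist())
E
```

```text
0.025 ['PlanningError', 'camera', 'get_obs', 'hand_in', 'look_for', 'nose_length', 'silhouettes']
[0.41538642 0.14089662 0.11797593] [-3.10612211e+00 -4.70651148e-01  1.39297588e-04] [ 1.79420053e-01  2.97635810e-02 -5.51342171e-01  9.89778768e-01
  1.80603783e-05  3.02025311e+00]
190 ................###################...............
192 .................#################................
194 .................################.................
196 ..................################................
198 ..................################................
200 ..................###############.................
202 ..................#############...................
204 ..................########........................
206 ..................#######..##.....................
208 ..................######..###.....................
210 ....................###...###.....................
212 ..........................##......................
214 ..................................................
216 ..................................................
218 ..................................................
220 ..................................................
222 ..................................................
0.08 [[305.7, 225.6]]
0.093 [[306.1, 221.6]]
0.118 [[306.9, 213.6]]
0.15 [[308.0, 203.0]]
0.17 [[308.7, 196.2]]
```

jog_arm([
  [0,[0,0,-4],0],
  [0,[3.5,3.2,0],0],
  [0,[3.4,3.2,0],0],
  [0,[0,0,6],0],
  [0,[0,0,4],0],
])

```text
time: 6.08
position: [0.5003, 0.0998, 0.0563]
ee_rot: [-3.106, -0.469, 0.001]
contact_force: [0.2, -0.1, -0.4]
opening: -0.002
grip_force: 0.0
```

jog_arm([
  [0,[0,0,0],0],
  [0,[0,0,1],0],
  [0,[0,0,0.8],0],
  [0,[0,0,0],0],
])

```text
time: 6.58
position: [0.5006, 0.1003, 0.0405]
ee_rot: [3.106, 0.471, 0.001]
contact_force: [-0.7, 0.0, -0.1]
opening: 0.004
grip_force: 0.0
```

```bash
python3 - <<'E'
from h import *
o=r.get_obs(); p=o["position"]; print(p,o["contact_force"])
a=cv2.imread("pics/side0.png").astype(int); c=r.camera("side"); b=c["pixels"].astype(int)
d=(np.abs(a-b).max(2)>25); 
for dz in(0,.0125,.025): print(proj(c,[p-[0,0,dz]]).round(1).tolist())
u=proj(c,[p])[0].astype(int)
for v in range(u[1]-30,u[1]+24,2): print(v,"".join("#" if x else "." for x in d[v,u[0]-25:u[0]+25]))
print("cols from",u[0]-25)
ims=[cv2.resize(c["pixels"][u[1]-80:u[1]+60,u[0]-70:u[0]+70],(400,400),interpolation=cv2.INTER_CUBIC)]
c=r.camera("top");u=proj(c,[p])[0].astype(int);print(u); ims.append(cv2.resize(c["pixels"][u[1]-70:u[1]+70,u[0]-70:u[0]+70],(400,400),interpolation=cv2.INTER_CUBIC))
cv2.imwrite("pics/f.png",np.hstack(ims))
E
```

```text
[0.50063536 0.10034291 0.04048658] [-0.72498811  0.02049855 -0.14962473]
[[276.8, 217.6]]
[[276.7, 221.2]]
[[276.6, 224.7]]
187 ....................#####.##########..............
189 ....................###.############..............
191 ....................####.###########..............
193 ....................###############...............
195 ....................########.######...............
197 ....................###############...............
199 ...................#################..............
201 ...................################...............
203 ...................###############................
205 ....................##############................
207 ....................##############................
209 ....................#############.................
211 .....................###########..................
213 .....................###########......#######.....
215 .....................###########....############..
217 .......................########....#############..
219 .................................#################
221 .................................#################
223 .................................###############..
225 .................................###############..
227 ..............................##################..
229 .............................##################...
231 ..............................#################...
233 ................................###############...
235 .................................##############...
237 .................................##############...
239 .................................#############....
cols from 251
[240 219]
```

View pics/f.png

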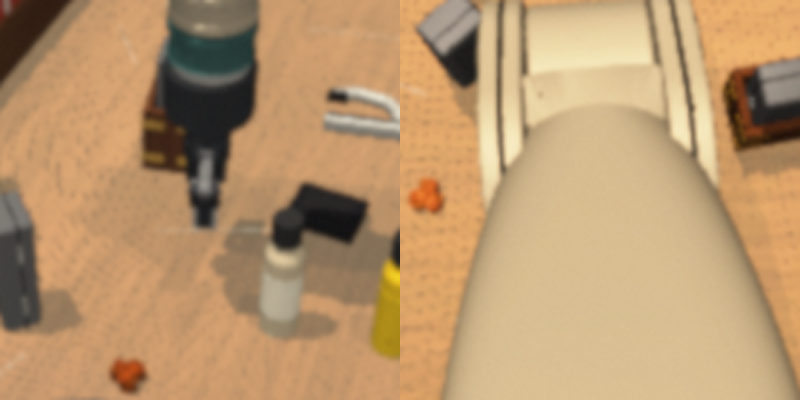

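The tip shows at side row 218, about 7 px higher than its calibrated prediction, so I'll check its height by touching the glass.

jog_arm([
  [0,[0,0,0.8],0],
  [0,[0,0,0.4],0],
  [0,[0,0,0.2],0],
  [0,[0,0,0],0],
])

```text
time: 7.18
position: [0.5, 0.1002, 0.0257]
ee_rot: [-3.106, -0.471, 0.001]
contact_force: [-0.1, 0.4, 0.1]
opening: -0.0
grip_force: 0.0
```

jog_arm([
  [0,[0,0,0.2],0],
  [0,[0,0,0],0],
])

```text
time: 7.42
position: [0.5002, 0.1002, 0.0239]
ee_rot: [3.106, 0.471, -0.0]
contact_force: [1.0, -0.4, 0.4]
opening: -0.0
grip_force: 0.0
```

jog_arm([
  [0,[0,0,0.3],0],
  [0,[0,0,0.0],0],
  [0,[0,0,0.3],0],
  [0,[0,0,0],0],
])

```text
time: 7.92
position: [0.5, 0.1002, 0.0177]
ee_rot: [-3.106, -0.471, 0.001]
contact_force: [0.4, -1.0, -0.1]
opening: 0.001
grip_force: 0.0
```

```bash
python3 - <<'E'
from h import *
o=r.get_obs(); p=o["position"]; print(p,o["contact_force"])
a=cv2.imread("pics/side0.png").astype(int); c=r.camera("side"); b=c["pixels"].astype(int)
d=(np.abs(a-b).max(2)>25)
for z in (0,.01,.02,.03,.04):print(z,proj(c,[[p[0],p[1],z]]).round(1).tolist())
for v in range(200,236,2): print(v,"".join("#" if x else "." for x in d[v,255:300]))
E
```

```text
[0.49997984 0.10018509 0.01773713] [ 0.3929997  -0.98557542 -0.05091524]
0 [[276.7, 229.1]]
0.01 [[276.8, 226.3]]
0.02 [[276.9, 223.5]]
0.03 [[277.0, 220.7]]
0.04 [[277.1, 217.8]]
200 ...............#################.............
202 ...............#################.............
204 ...............#################.............
206 ...............################..............
208 ................###############..............
210 ...............##############................
212 ................##############...............
214 ................#############..###########...
216 ................#########################....
218 .................#########################...
220 .................############################
222 .................############################
224 ...................#########################.
226 .......................#####################.
228 ......................#####################..
230 .....................######################..
232 .......................####################..
234 ...........................################..
```

jog_arm([
  [0,[0,0,0.6],0],
  [0,[0,0,0.3],0],
  [0,[0,0,0],0],
  [0,[0,0,0.3],0],
  [0,[0,0,0],0],
])

```text
time: 8.6
position: [0.5001, 0.1002, 0.0058]
ee_rot: [-3.106, -0.471, 0.001]
contact_force: [-0.0, -0.4, 0.8]
opening: -0.004
grip_force: 0.0
```

jog_arm([
  [0,[0,0,0.2],0],
  [0,[0,0,0],0],
])

```text
time: 8.85
position: [0.5001, 0.1002, 0.0039]
ee_rot: [-3.106, -0.471, 0.0]
contact_force: [-1.2, -0.2, 0.3]
opening: -0.003
grip_force: 0.0
```

jog_arm([
  [0,[0,0,0.2],0],
  [0,[0,0,0],0],
])

```text
time: 9.1
position: [0.5001, 0.1002, 0.0018]
ee_rot: [-3.106, -0.471, 0.001]
contact_force: [0.0, -0.2, 0.7]
opening: 0.001
grip_force: 0.0
```

jog_arm([
  [0,[0,0,0.2],0],
  [0,[0,0,0],0],
])

```text
time: 9.35
position: [0.5001, 0.1002, -0.0002]
ee_rot: [-3.106, -0.471, 0.001]
contact_force: [1.0, 1.0, 0.3]
opening: -0.003
grip_force: 0.0
```

jog_arm([
  [0,[0,0,0.2],0],
  [0,[0,0,0],0],
])

```text
time: 9.6
position: [0.5001, 0.1002, -0.0022]
ee_rot: [-3.106, -0.471, 0.001]
contact_force: [-0.7, -0.4, -0.3]
opening: 0.002
grip_force: 0.0
```

jog_arm([
  [0,[0,0,0.2],0],
  [0,[0,0,0],0],
])

```text
time: 9.85
position: [0.5001, 0.1002, -0.0042]
ee_rot: [-3.106, -0.471, 0.001]
contact_force: [0.1, 0.5, -0.2]
opening: 0.003
grip_force: 0.0
```

```bash
python3 - <<'E'
from h import *
o=r.get_obs(); p=o["position"]; print(p,o["contact_force"])
a=cv2.imread("pics/side0.png").astype(int); c=r.camera("side"); b=c["pixels"].astype(int)
d=(np.abs(a-b).max(2)>25)
print(proj(c,[[p[0],p[1],0]]).round(1).tolist())
for v in range(210,242,2): print(v,"".join("#" if x else "." for x in d[v,255:300]))
E
```

```text
[ 0.5000908   0.10020534 -0.0041879 ] [ 0.09290955  0.48971165 -0.1763761 ]
[[276.6, 229.1]]
210 ..............#################..............
212 ..............#################..............
214 ...............########################......
216 ...............########################......
218 ...............########################...###
220 ................#############################
222 ................#############################
224 .................###########################.
226 .................###########################.
228 .................##########################..
230 ..................#########################..
232 ....................#######################..
234 .......................####################..
236 .......................####################..
238 ........................###################..
240 .........................################....
```

jog_arm([
  [0,[0,0,0.2],0],
  [0,[0,0,0],0],
])

```text
time: 10.15
position: [0.5001, 0.1002, -0.0062]
ee_rot: [-3.106, -0.471, 0.001]
contact_force: [0.3, -0.2, -0.9]
opening: 0.001
grip_force: 0.0
```

jog_arm([
  [0,[0,0,0.1],0],
  [0,[0,0,0],0],
])

```text
time: 10.4
position: [0.5002, 0.1002, -0.007]
ee_rot: [-3.106, -0.471, 0.0]
contact_force: [-0.3, 0.1, -0.4]
opening: 0.0
grip_force: 0.0
```

jog_arm([
  [0,[0,0,0.1],0],
  [0,[0,0,0],0],
])

```text
time: 10.65
position: [0.5002, 0.1002, -0.0081]
ee_rot: [3.106, 0.471, -0.0]
contact_force: [0.2, 0.9, -0.3]
opening: -0.004
grip_force: 0.0
```

jog_arm([
  [0,[0,0,0.1],0],
  [0,[0,0,0],0],
])

```text
time: 10.9
position: [0.5002, 0.1002, -0.0091]
ee_rot: [-3.106, -0.471, 0.0]
contact_force: [-0.1, -0.4, 0.1]
opening: 0.0
grip_force: 0.0
```

jog_arm([
  [0,[0,0,0.15],0],
  [0,[0,0,0],0],
])

```text
time: 11.15
position: [0.5003, 0.1002, -0.0093]
ee_rot: [3.106, 0.471, -0.0]
contact_force: [-3.6, -0.7, 10.5]
opening: -0.001
grip_force: 5.2
```

jog_arm([
  [0,[0,0,0.15],0],
  [0,[0,0,0],0],
])

```text
time: 11.4
position: [0.5003, 0.1002, -0.0093]
ee_rot: [3.106, 0.471, -0.0]
contact_force: [-7.2, -1.0, 21.7]
opening: 0.002
grip_force: 11.3
```

jog_arm([
  [0,[0,0,0.15],0],
  [0,[0,0,0],0],
])

```text
time: 11.65
position: [0.5004, 0.1002, -0.0094]
ee_rot: [3.106, 0.471, -0.0]
contact_force: [-11.0, -1.7, 34.4]
opening: 0.0
grip_force: 17.3
```

Contact comes at reported z = -9 mm, so the true TCP sits about 34 mm above the reported one and the grasp point is at reported z + 28 mm. I'll correct for that and retry the bottle.

jog_arm([
  [0,[0,0,-3],0],
  [0.5,[0,0,-6],0],
  [1,[0,0,-6],0],
  [1,[-3.4,-3.4,-1],0],
  [1,[-3.3,-3.3,0],0],
])

```text
time: 12.28
position: [0.4173, 0.145, 0.1485]
ee_rot: [-3.106, -0.469, -0.007]
contact_force: [-0.3, 0.0, 0.0]
opening: 0.844
grip_force: 0.0
```

jog_arm([
  [1,[0,0,0],0],
  [1,[0,0,0],0],
])

```text
time: 12.52
position: [0.4169, 0.1444, 0.1467]
ee_rot: [3.106, 0.471, 0.002]
contact_force: [0.5, -0.3, 1.1]
opening: 1.004
grip_force: 0.0
```

```bash
python3 go.py .416 .1445 .085
```

```text
t 12.53 pos [0.4169 0.1444 0.1467] psi 0.301 j6 3.03 F [ 0.5 -0.3  1.1] op 1.004 g 0.0
turn first -0.0 deg (0.0 rows), then shift cm [-0.08 -0.04  6.17] (1.0 rows)
```

jog_arm([
  [1,[-0.1,0,3],0],
  [1,[0,0,3.2],0],
  [0.6,[0,0,0],0],
  [0.4,[0,0,0],0],
  [0.25,[0,0,0],0],
])

```text
time: 13.15
position: [0.4172, 0.1442, 0.0859]
ee_rot: [-3.106, -0.47, -0.004]
contact_force: [-0.6, 0.9, -0.5]
opening: 0.377
grip_force: 0.0
```

jog_arm([
  [0.15,[0,0,0],0],
  [0,[0,0,0],0],
  [0,[0,0,0],0],
  [0,[0,0,0],0],
])

```text
time: 13.65
position: [0.417, 0.1445, 0.0859]
ee_rot: [-3.106, -0.471, -0.005]
contact_force: [-0.4, 1.2, 6.2]
opening: 0.278
grip_force: 39.5
```

Bottle gripped. Lifting and turning.

jog_arm([
  [0,[0,0,-2],0],
  [0,[0,0,-5],0],
  [0,[0,0,-5],-5],
  [0,[0,0,-5],-10],
  [0,[0,0,0],-10],
])

```text
time: 14.28
position: [0.4184, 0.1446, 0.2592]
ee_rot: [2.925, 1.14, 0.014]
contact_force: [0.1, 0.8, -1.8]
opening: 0.281
grip_force: 39.6
```

jog_arm([
  [0,[0,0,0],-10],
  [0,[0,0,0],-10],
  [0,[0,0,0],-10],
  [0,[0,0,0],-10],
  [0,[0,0,0],-10],
])

```text
time: 14.9
position: [0.4148, 0.1439, 0.2539]
ee_rot: [-2.171, -2.27, 0.002]
contact_force: [0.1, -0.2, -1.0]
opening: 0.285
grip_force: 39.4
```

jog_arm([
  [0,[0,0,0],-8],
  [0,[0,0,0],0],
])

```text
time: 15.15
position: [0.4149, 0.1439, 0.254]
ee_rot: [-2.016, -2.409, 0.002]
contact_force: [-0.3, -0.5, -0.8]
opening: 0.282
grip_force: 39.4
```

```bash
python3 go.py .6164 -.2525 .26 1.747
```

```text
t 15.15 pos [0.4149 0.1439 0.254 ] psi 1.748 j6 1.58 F [-0.3 -0.5 -0.8] op 0.282 g 39.4
turn first 0.1 deg (0.0 rows), then shift cm [-42.56  12.89  -0.6 ] (7.1 rows)
```

jog_arm([
  [0,[-4,1.2,0],0],
  [0,[-5.5,1.7,0],0],
  [0,[-5.5,1.7,0],0],
  [0,[-5.5,1.7,0],0],
  [0,[-5.5,1.7,0],0],
])

```text
time: 15.78
position: [0.5408, -0.0993, 0.2543]
ee_rot: [-2.018, -2.408, -0.0]
contact_force: [0.3, 1.0, -0.9]
opening: 0.283
grip_force: 39.4
```

jog_arm([
  [0,[-5.5,1.7,0],0],
  [0,[-5.5,1.7,0],0],
  [0,[-4,1.2,0],0],
  [0,[-1.5,0.5,0],0],
  [0,[0,0,0],0],
])

```text
time: 16.4
position: [0.6197, -0.2511, 0.2537]
ee_rot: [-2.016, -2.407, 0.0]
contact_force: [-0.6, 0.5, -1.3]
opening: 0.283
grip_force: 39.5
```

jog_arm([
  [0,[0,0,0],0],
  [0,[0,0,0],0],
])

```text
time: 16.65
position: [0.6194, -0.2494, 0.2549]
ee_rot: [-2.013, -2.412, -0.0]
contact_force: [-0.5, 0.9, -1.6]
opening: 0.285
grip_force: 39.5
```

```bash
python3 go.py .6164 -.2525 .095 1.747; cat > chk.py <<'E'
# overlay of a model (part list at world x,y,z0,yaw) and the crate on both views
import sys; from h import *; from go import here
C=(.5973,-.1452,.176); ce=[.104,.047,-.005,-.057,-.109]
def show(name,extra,half=50,ctr=None):
    ims=[]
    for n in("side","top"):
        c=r.camera(n); S=8; u0=proj(c,[ctr])[0].astype(int); x0,y0=max(u0[0]-half,0),max(u0[1]-half,0)
        v=cv2.resize(c["pixels"][y0:y0+2*half,x0:x0+2*half],None,fx=400/(2*half),fy=400/(2*half),interpolation=cv2.INTER_CUBIC); k=200/half
        T=R.from_euler("z",C[2]).as_matrix()
        def poly(P,col):
            u=np.round((proj(c,P)-[x0,y0]+.5)*k).astype(np.int32); cv2.polylines(v,[u],True,col,1)
        W=lambda P:np.array(P)@T.T+[C[0],C[1],0]
        poly(W([[-.0285,-.1385,.073],[.0285,-.1385,.073],[.0285,.1385,.073],[-.0285,.1385,.073]]),(0,255,255))
        poly(W([[-.0205,-.1305,.073],[.0205,-.1305,.073],[.0205,.1305,.073],[-.0205,.1305,.073]]),(0,255,255))
        for P in extra:
            u=(proj(c,P)-[x0,y0]+.5)*k; cv2.polylines(v,[cv2.convexHull(np.round(u).astype(np.int32))],True,(0,255,0),1)
        ims.append(v)
    cv2.imwrite(f"pics/{name}.png",np.hstack(ims))
E
python3 - <<'E'
from chk import *
o,p,ps=here(); foot=[p[0],p[1],p[2]-.0859]
show("b2",[P+foot for P in M["bottle"]],50,[.61,-.24,.13])
E
```

```text
t 16.65 pos [ 0.6194 -0.2494  0.2549] psi 1.751 j6 0.91 F [-0.5  0.9 -1.6] op 0.285 g 39.5
turn first 0.2 deg (0.0 rows), then shift cm [-0.26 -0.35 15.99] (2.6 rows)
```

View pics/b2.png

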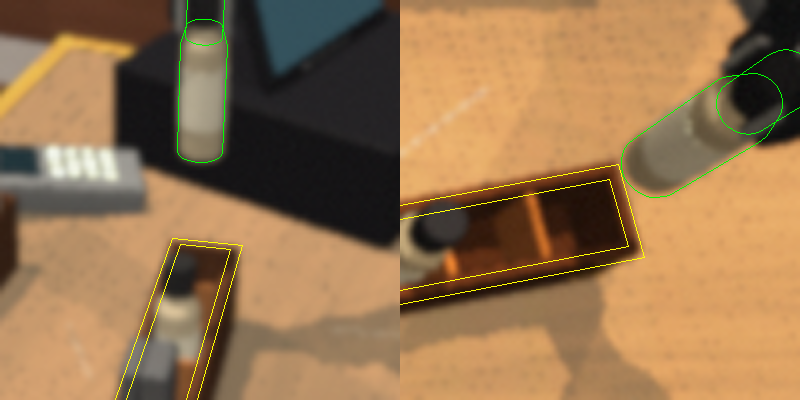

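The picture shows the held bottle on its predicted outline in both views (side (203,90), top (700,120) in the crop). Correcting and descending.

jog_arm([
  [0,[-0.25,-0.35,3],0],
  [0,[0,0,2],0],
  [0,[0,0,2],0],
  [0,[0,0,1],0],
  [0,[0,0,0],0],
])

```text
time: 17.38
position: [0.6163, -0.2534, 0.1739]
ee_rot: [-2.013, -2.41, 0.0]
contact_force: [0.1, -0.3, -1.3]
opening: 0.283
grip_force: 39.5
```

```bash
python3 go.py .6164 -.2525 .095 1.747
```

```text
t 17.38 pos [ 0.6163 -0.2534  0.1739] psi 1.75 j6 0.9 F [ 0.1 -0.3 -1.3] op 0.283 g 39.5
turn first 0.2 deg (0.0 rows), then shift cm [0.09 0.02 7.89] (1.3 rows)
```

jog_arm([
  [0,[0.1,0,1.5],0],
  [0,[0,0,1.5],0],
  [0,[0,0,1.5],0],
  [0,[0,0,0],0],
])

```text
time: 17.88
position: [0.6154, -0.2522, 0.1271]
ee_rot: [-2.012, -2.408, 0.001]
contact_force: [-0.2, -0.6, -1.4]
opening: 0.28
grip_force: 39.5
```

jog_arm([
  [0,[0,0,1.5],0],
  [0,[0,0,1],0],
  [0,[0,0,0.6],0],
  [0,[0,0,0.2],0],
  [0,[0,0,0],0],
])

```text
time: 18.5
position: [0.6168, -0.253, 0.0966]
ee_rot: [2.014, 2.411, 0.0]
contact_force: [0.9, -0.3, -0.6]
opening: 0.278
grip_force: 39.6
```

jog_arm([
  [0,[0,0,0.2],0],
  [0,[0,0,0.1],0],
  [0,[0,0,0],0],
])

```text
time: 18.88
position: [0.617, -0.2531, 0.094]
ee_rot: [2.014, 2.41, 0.0]
contact_force: [0.1, 0.1, 0.2]
opening: 0.281
grip_force: 39.7
```

jog_arm([
  [0.4,[0,0,0],0],
  [0.6,[0,0,0],0],
  [1,[0,0,0],0],
  [1,[0,0,0],0],
])

```text
time: 19.38
position: [0.6167, -0.253, 0.0935]
ee_rot: [2.014, 2.411, 0.0]
contact_force: [0.4, 0.4, 0.3]
opening: 0.988
grip_force: 0.0
```

jog_arm([
  [1,[0,0,-3],0],
  [1,[0,0,-5],0],
  [1,[0,0,-5],0],
  [1,[0,0,0],0],
  [1,[0,0,0],0],
])

```text
time: 20.0
position: [0.6165, -0.2529, 0.2233]
ee_rot: [-2.014, -2.411, 0.0]
contact_force: [-0.3, 0.1, 0.5]
opening: 0.998
grip_force: 0.0
```

```bash
python3 - <<'E'
from h import *
cs={n:r.camera(n) for n in("side","top")}
# refit standing case (yaw): try many starts, joint with offsets
t="case_standing"; ob=[]
for n,c in cs.items():
    u=proj(c,[[.631,.2135,.06]])[0]
    ds=[d for d in r.silhouettes(n,t) if np.hypot(*(np.array(d["rect"][:2])-u))<20]
    print(n,[(round(d["score"],2),np.round(d["rect"]).tolist()) for d in ds]); ob.append((c,ds[0]["mask"].astype(float)))
for o in(ob,ob[:1],ob[1:]):
    print(min((fit(o,M[t],[.631,.2135,y]) for y in(-1.1,-.9,-.7)),key=lambda x:x[1]))
cv2.imwrite("pics/st.png",cv2.resize(np.hstack([cs["side"]["pixels"][190:270,167:247],cs["top"]["pixels"][122:202,150:230]]),(800,400),interpolation=cv2.INTER_CUBIC))
E
python3 go.py .631 .2135 .22 1.747
```

```text
side [(0.79, [210.0, 228.0, 22.0, 52.0])]
top [(0.92, [189.0, 162.0, 34.0, 35.0])]
(array([ 0.63143394,  0.21394546, -0.8659012 ]), np.float64(0.20114469037868069))
(array([ 0.63132582,  0.2140122 , -0.85006247]), np.float64(0.09061018809559447))
(array([ 0.63186049,  0.21441648, -0.91898285]), np.float64(0.09932840606121968))
t 20.2 pos [ 0.6156 -0.2524  0.2213] psi 1.749 j6 0.91 F [-0.7  0.1  0.2] op 1.002 g 0.0
turn first 0.1 deg (0.0 rows), then shift cm [45.6   9.68  0.13] (7.5 rows)
```

View pics/st.png

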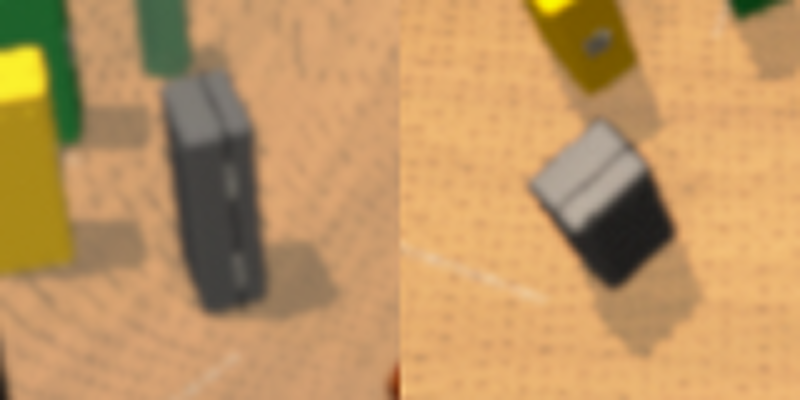

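Both crops show the grey standing case, with its seam at about -50° and yaw -0.87. I'll grip it across the thickness at ψ = 2.27.

jog_arm([
  [0.75,[0,0,0],-10],
  [0.75,[0,0,0],-10],
  [0.75,[0,0,0],-10],
  [0.75,[3.3,3.1,0],0],
  [0.75,[4.5,4.0,0],0],
])

```text
time: 20.82
position: [0.6201, -0.1475, 0.2219]
ee_rot: [-1.325, -2.846, 0.0]
contact_force: [0.2, -0.1, 0.5]
opening: 0.749
grip_force: 0.0
```

jog_arm([
  [0.75,[4.5,4.0,0],0],
  [0.75,[4.5,4.0,0],0],
  [0.75,[4.5,4.0,0],0],
  [0.75,[4.5,4.0,0],0],
  [0.75,[4.5,4.0,0],0],
])

```text
time: 21.45
position: [0.6271, 0.1552, 0.2222]
ee_rot: [-1.321, -2.849, 0.002]
contact_force: [0.1, -0.5, -0.2]
opening: 0.752
grip_force: 0.0
```

jog_arm([
  [0.75,[3,2.8,0],0],
  [0.75,[0.8,0.8,0],0],
  [0.75,[0,0,0],0],
  [0.75,[0,0,0],0],
])

```text
time: 21.95
position: [0.6307, 0.2042, 0.2231]
ee_rot: [-1.324, -2.849, 0.002]
contact_force: [-0.7, 0.4, -0.6]
opening: 0.747
grip_force: 0.0
```

```bash
python3 go.py .6315 .214 .072 2.27
```

```text
t 21.95 pos [0.6307 0.2042 0.2231] psi 2.272 j6 1.09 F [-0.7  0.4 -0.6] op 0.747 g 0.0
turn first 0.1 deg (0.0 rows), then shift cm [ 0.7   0.69 15.11] (2.4 rows)
```

jog_arm([
  [0.75,[0.7,0.7,3],0],
  [0.75,[0,0,3],0],
  [0.75,[0,0,4],0],
  [0.75,[0,0,3],0],
  [0.75,[0,0,2],0],
])

```text
time: 22.58
position: [0.6309, 0.2136, 0.0718]
ee_rot: [-1.324, -2.847, 0.002]
contact_force: [0.3, 0.2, -0.0]
opening: 0.75
grip_force: 0.0
```

jog_arm([
  [0.75,[0,0,0],0],
  [0.5,[0,0,0],0],
  [0.35,[0,0,0],0],
  [0.2,[0,0,0],0],
  [0,[0,0,0],0],
])

```text
time: 23.2
position: [0.6329, 0.2155, 0.0756]
ee_rot: [1.321, 2.847, 0.002]
contact_force: [-1.0, -1.6, 5.3]
opening: 0.396
grip_force: 39.4
```

jog_arm([
  [0,[0,0,0],0],
  [0,[0,0,0],0],
  [0,[0,0,0],0],
])

```text
time: 23.58
position: [0.6329, 0.2155, 0.0755]
ee_rot: [1.321, 2.847, 0.002]
contact_force: [-0.7, -1.9, 6.3]
opening: 0.401
grip_force: 39.4
```

jog_arm([
  [0,[0,0,-2],0],
  [0,[0,0,-5],0],
  [0,[0,0,-5],0],
  [0,[0,0,-5],10],
  [0,[0,0,0],10],
])

```text
time: 24.2
position: [0.6351, 0.2167, 0.2513]
ee_rot: [1.799, 2.566, 0.015]
contact_force: [0.3, -0.0, -1.1]
opening: 0.397
grip_force: 39.6
```

jog_arm([
  [0,[0,0,0],10],
  [0,[-3,-0.7,0],0],
  [0,[-5.8,-1.4,0],0],
  [0,[-5.8,-1.4,0],0],
  [0,[-5.8,-1.4,0],0],
])

```text
time: 24.82
position: [0.6195, 0.0048, 0.2446]
ee_rot: [2.013, 2.411, 0.002]
contact_force: [1.2, -0.3, -0.8]
opening: 0.396
grip_force: 39.4
```

jog_arm([
  [0,[-5.8,-1.4,0],0],
  [0,[-5.8,-1.4,0],0],
  [0,[-5.0,-1.2,0],0],
  [0,[-2.5,-0.6,0],0],
  [0,[0,0,0],0],
])

```text
time: 25.45
position: [0.6083, -0.1919, 0.2443]
ee_rot: [2.018, 2.407, 0.001]
contact_force: [-0.2, 0.5, -0.7]
opening: 0.397
grip_force: 39.5
```

jog_arm([
  [0,[0,0,0],0],
  [0,[0,0,0],0],
])

```text
time: 25.7
position: [0.6085, -0.1888, 0.2438]
ee_rot: [-2.012, -2.412, -0.001]
contact_force: [1.0, 0.3, -0.9]
opening: 0.396
grip_force: 39.5
```

```bash
python3 go.py .6073 -.2013 .0845 1.747; python3 - <<'E'
from chk import *
o,p,ps=here(); T=R.from_euler("z",ps-np.pi/2).as_matrix()
B=box(.034,.046,0,.118)@T.T+[p[0],p[1],p[2]-.0755]
c=r.camera("side"); 
for n in("side","top"):
    c=r.camera(n); m=r.silhouettes(n,"case_standing"); u=proj(c,B); lo,hi=u.min(0),u.max(0); print(n,"pred",((lo+hi)/2).round(1),(hi-lo).round(1),[(round(d["score"],2),np.round(d["rect"]).tolist()) for d in m])
show("s2",[B],50,[.6073,-.2013,.16])
E
```

```text
t 25.7 pos [ 0.6085 -0.1888  0.2438] psi 1.751 j6 0.99 F [ 1.   0.3 -0.9] op 0.396 g 39.5
turn first 0.2 deg (0.0 rows), then shift cm [-1.21 -0.33 15.93] (2.6 rows)
side pred [277.7  93.2] [15.9 47.2] [(0.78, [276.0, 94.0, 12.0, 47.0]), (0.77, [169.0, 223.0, 25.0, 47.0]), (0.63, [172.0, 200.0, 25.0, 40.0]), (0.59, [268.0, 164.0, 16.0, 27.0])]
top pred [394.5 148. ] [54.2 40.7] [(0.98, [184.0, 122.0, 30.0, 40.0]), (0.86, [391.0, 150.0, 48.0, 38.0]), (0.63, [217.0, 106.0, 26.0, 41.0]), (0.58, [394.0, 166.0, 26.0, 14.0])]
```

View pics/s2.png

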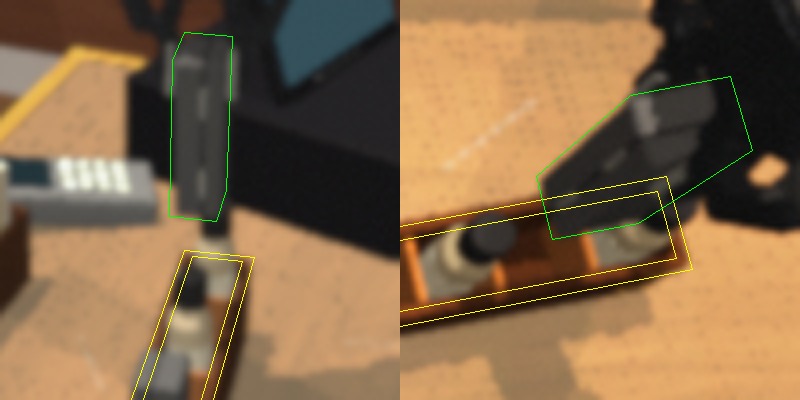

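The held case matches its predicted outline, and the bottle stands in the end cell (top crop (635,250)). Inserting into cell 2.

jog_arm([
  [0,[-1.2,-0.3,2],0],
  [0,[0,0,3],0],
  [0,[0,0,2],0],
  [0,[0,0,0.5],0],
  [0,[0,0,0],0],
])

```text
time: 26.68
position: [0.6071, -0.2028, 0.1677]
ee_rot: [-2.014, -2.409, 0.001]
contact_force: [0.7, -0.1, -0.2]
opening: 0.397
grip_force: 39.4
```

```bash
python3 go.py .6073 -.2013 .0845 1.747
```

```text
t 26.68 pos [ 0.6071 -0.2028  0.1677] psi 1.749 j6 0.97 F [ 0.7 -0.1 -0.2] op 0.397 g 39.4
turn first 0.1 deg (0.0 rows), then shift cm [0.14 0.05 8.32] (1.3 rows)
```

jog_arm([
  [0,[0.1,0,0.8],0],
  [0,[0,0,1],0],
  [0,[0,0,1.2],0],
  [0,[0,0,0],0],
])

```text
time: 27.18
position: [0.6075, -0.2011, 0.1373]
ee_rot: [-2.014, -2.41, -0.001]
contact_force: [2.1, -0.1, -2.4]
opening: 0.395
grip_force: 39.5
```

jog_arm([
  [0,[0,0,1.5],0],
  [0,[0,0,1.5],0],
  [0,[0,0,1.3],0],
  [0,[0,0,0.6],0],
  [0,[0,0,0],0],
])

```text
time: 27.8
position: [0.6072, -0.2012, 0.0887]
ee_rot: [-2.014, -2.41, -0.0]
contact_force: [1.9, 0.9, -2.5]
opening: 0.397
grip_force: 39.4
```

jog_arm([
  [0,[0,0,0.3],0],
  [0,[0,0,0],0],
])

```text
time: 28.05
position: [0.6073, -0.2015, 0.0865]
ee_rot: [2.014, 2.411, -0.0]
contact_force: [1.4, -0.6, -2.5]
opening: 0.39
grip_force: 39.7
```

jog_arm([
  [0,[0,0,0.2],0],
  [0,[0,0,0],0],
])

```text
time: 28.3
position: [0.6074, -0.2015, 0.0846]
ee_rot: [2.014, 2.411, -0.0]
contact_force: [1.9, -0.3, -1.2]
opening: 0.398
grip_force: 39.9
```

jog_arm([
  [0,[0,0,0.2],0],
  [0,[0,0,0],0],
])

```text
time: 28.55
position: [0.6074, -0.2016, 0.0837]
ee_rot: [2.014, 2.41, -0.0]
contact_force: [-1.1, 0.6, 4.7]
opening: 0.397
grip_force: 40.6
```

jog_arm([
  [0,[0,0,0.1],0],
  [0,[0,0,0],0],
])

```text
time: 28.8
position: [0.6075, -0.2016, 0.0836]
ee_rot: [2.014, 2.41, -0.0]
contact_force: [-1.6, 2.0, 9.1]
opening: 0.395
grip_force: 41.3
```

jog_arm([
  [0.5,[0,0,0],0],
  [0.7,[0,0,0],0],
  [0.8,[0,0,0],0],
  [0.8,[0,0,-3],0],
  [0.8,[0,0,-5],0],
])

```text
time: 29.42
position: [0.6051, -0.2006, 0.1593]
ee_rot: [-2.011, -2.406, 0.003]
contact_force: [0.8, -1.4, -0.2]
opening: 0.805
grip_force: 0.0
```

jog_arm([
  [1,[0,0,-5],0],
  [1,[0,0,0],-6],
  [1,[0,0,0],-6.7],
  [1,[0,0,0],0],
])

```text
time: 29.92
position: [0.6071, -0.2014, 0.2112]
ee_rot: [-1.737, -2.617, 0.0]
contact_force: [0.2, 0.1, -1.1]
opening: 0.998
grip_force: 0.0
```

```bash
python3 - <<'E'
from h import *
c=r.camera("side");c2=r.camera("top")
ob=[]
for k in(c,c2):
    u=proj(k,[[.506,.3575,.017]])[0]; d=[d for d in r.silhouettes("side" if k is c else "top","case_lying") if np.hypot(*(np.array(d["rect"][:2])-u))<20]; print(len(d))
    if d: ob.append((k,d[0]["mask"].astype(float)))
for o in [ob]+[[x] for x in ob]: print(fit(o,M["case_lying"],[.506,.3575,.4]))
for t,z in(("pick_tower",.0),("pick_stack",.007)):
  for n,k in(("side",c),("top",c2)):
    for d in r.look_for(n,t)[:1]: q=d["rect"]; print(t,n,d["score"],ray(k,q[0],q[1]+(q[3]/2-8 if t=="pick_tower" and n=="side" else 0),z).round(3))
E
python3 go.py .4823 .4137 .21 1.97
```

```text
1
1
(array([0.50516309, 0.3583671 , 0.39700014]), np.float64(0.15927763109616422))
(array([0.50594003, 0.35576452, 0.40188426]), np.float64(0.08331271953693169))
(array([0.50599033, 0.35896462, 0.39941299]), np.float64(0.05501720419486015))
pick_tower side 0.77 [0.69  0.436 0.   ]
pick_tower top 0.87 [0.725 0.439 0.   ]
pick_stack side 0.48 [0.509 0.247 0.007]
pick_stack top 0.69 [0.514 0.249 0.007]
t 30.32 pos [ 0.6073 -0.2014  0.2113] psi 1.971 j6 0.75 F [-0.4  0.3 -0.5] op 1.004 g 0.0
turn first 0.0 deg (0.0 rows), then shift cm [61.53 12.39  0.13] (10.0 rows)
```

jog_arm([
  [1,[4,0.8,0],0],
  [1,[5.8,1.2,0],0],
  [1,[5.8,1.2,0],0],
  [1,[5.8,1.2,0],0],
  [1,[5.8,1.2,0],0],
])

```text
time: 30.95
position: [0.5525, 0.0726, 0.2117]
ee_rot: [1.736, 2.618, 0.001]
contact_force: [0.2, 0.4, 0.9]
opening: 1.007
grip_force: 0.0
```

jog_arm([
  [1,[5.8,1.2,0],0],
  [1,[5.8,1.2,0],0],
  [1,[5.8,1.2,0],0],
  [1,[5.8,1.2,0],0],
  [1,[5.8,1.2,0],0],
])

```text
time: 31.58
position: [0.4947, 0.3632, 0.2117]
ee_rot: [1.736, 2.618, 0.001]
contact_force: [0.3, -0.9, 0.6]
opening: 0.999
grip_force: 0.0
```

jog_arm([
  [1,[4,0.8,3],0],
  [1,[1,0.2,5],0],
  [1,[0,0,3],0],
  [1,[0,0,0],0],
  [1,[0,0,0],0],
])

```text
time: 32.2
position: [0.4859, 0.4117, 0.1029]
ee_rot: [1.736, 2.618, 0.003]
contact_force: [0.1, -0.0, 0.2]
opening: 1.0
grip_force: 0.0
```

```bash
python3 go.py .4823 .4137 .0 1.97
```

```text
t 32.2 pos [0.4859 0.4117 0.1029] psi 1.971 j6 1.77 F [ 0.1 -0.   0.2] op 1.0 g 0.0
turn first 0.0 deg (0.0 rows), then shift cm [ 0.32 -0.25 10.29] (1.6 rows)
```

jog_arm([
  [1,[0.3,-0.3,4],0],
  [1,[0,0,4],0],
  [1,[0,0,2],0],
  [1,[0,0,0],0],
  [0.7,[0,0,0],0],
], squeeze=20)

```text
time: 32.83
position: [0.4827, 0.4139, 0.0036]
ee_rot: [1.735, 2.617, 0.005]
contact_force: [-0.2, 0.2, 0.1]
opening: 0.818
grip_force: 0.0
```

jog_arm([
  [0.5,[0,0,0],0],
  [0.3,[0,0,0],0],
  [0,[0,0,0],0],
  [0,[0,0,0],0],
  [0,[0,0,0],0],
])

```text
time: 33.45
position: [0.4824, 0.4138, 0.0034]
ee_rot: [1.735, 2.618, 0.005]
contact_force: [-1.0, 0.3, 5.7]
opening: 0.53
grip_force: 21.6
```

jog_arm([
  [0,[0,0,-6],0],
  [0,[0,0,-4],0],
  [0,[0,0,-2],0],
  [0,[0,0,-1],0],
  [0,[0,0,0],0],
])

```text
time: 34.08
position: [0.481, 0.4129, 0.1316]
ee_rot: [1.735, 2.619, 0.001]
contact_force: [0.5, 0.0, -1.2]
opening: 0.532
grip_force: 21.6
```

```bash
cat > ori.py <<'E'
# held lying case: fit pitch about jaw axis from silhouettes; pivot at gripped end
from h import *; from go import here
def rng(name):
    o,p,ps=here(); print("t",round(o["time"],2),p.round(4),"F",o["contact_force"].round(1),"op",round(o["opening"],3))
    tx=np.array([np.cos(ps),np.sin(ps),0]); ty=np.array([np.sin(ps),-np.cos(ps),0])
    ims=[];obs=[]
    for n in("side","top"):
        c=r.camera(n); u=proj(c,[p])[0]; ds=[d for q in("case_lying","case_standing") for d in r.silhouettes(n,q) if np.hypot(*(np.array(d["rect"][:2])-u))<60]
        print(n,"tcp",u.round(),[(round(d["score"],2),np.round(d["rect"]).tolist()) for d in ds])
        if ds: obs.append((c,max(ds,key=lambda d:d["score"])["mask"].astype(float)))
        x0,y0=int(max(u[0]-70,0)),int(max(u[1]-60,0)); ims.append(cv2.resize(c["pixels"][y0:y0+140,x0:x0+140],(400,400),interpolation=cv2.INTER_CUBIC))
    cv2.imwrite(f"pics/{name}.png",np.hstack(ims))
    g=p+[0,0,.020]
    for o1 in [obs]+[[x] for x in obs]:
        res=[]
        for a in np.radians(np.arange(-40,131,5)):
            L=-tx*np.cos(a)-np.array([0,0,1])*np.sin(a); N=np.cross(L,ty)
            for along in (.05,.055,.06):
              cen=g+L*along
              P=np.array([cen+L*i*.059+ty*j*.023+N*k*.017 for i in(-1,1) for j in(-1,1) for k in(-1,1)])
              s=sum(np.abs(render(c,[P],[0,0,0])-m).sum()/m.sum() for c,m in o1); res.append((s,round(np.degrees(a)),along))
        print("dip deg",sorted(res)[:3])
import sys; rng(sys.argv[1])
E
python3 ori.py l1
```

```text
t 34.08 [0.481  0.4129 0.1316] F [ 0.5  0.  -1.2] op 0.532
side tcp [230. 293.] [(0.95, [229.0, 280.0, 26.0, 26.0])]
top tcp [ 87. 227.] [(0.96, [113.0, 216.0, 65.0, 48.0])]
dip deg [(np.float64(0.7013555560361431), 40, 0.06), (np.float64(0.7382346259324082), 45, 0.06), (np.float64(0.777727552169353), 40, 0.055)]
dip deg [(np.float64(0.30477422779602537), 45, 0.06), (np.float64(0.3324972628645367), 45, 0.055), (np.float64(0.336445373411632), 40, 0.06)]
dip deg [(np.float64(0.09794703141739541), 15, 0.06), (np.float64(0.09925505144878788), 10, 0.06), (np.float64(0.13134015995216383), 5, 0.06)]
```

The top fit shows the case dipping only 10–15°. I'll jerk it upward to ratchet it round.

jog_arm([
  [0,[0,0,-6.2],0],
  [0,[0,0,2],0],
  [0,[0,0,2],0],
  [0,[0,0,2.2],0],
  [0,[0,0,-6.2],0],
])

```text
time: 35.0
position: [0.4721, 0.4067, 0.1815]
ee_rot: [-1.73, -2.61, 0.039]
contact_force: [0.4, 0.0, -2.2]
opening: 0.534
grip_force: 21.8
```

jog_arm([
  [0,[0,0,0],0],
  [0,[0,0,0],0],
])

```text
time: 35.25
position: [0.481, 0.4129, 0.1935]
ee_rot: [1.736, 2.619, 0.0]
contact_force: [1.1, 0.2, -2.2]
opening: 0.53
grip_force: 21.8
```

```bash
python3 ori.py l2
```

```text
t 35.25 [0.481  0.4129 0.1935] F [ 1.1  0.2 -2.2] op 0.53
side tcp [229. 271.] [(0.93, [229.0, 255.0, 28.0, 34.0])]
top tcp [ 72. 224.] [(0.84, [101.0, 213.0, 73.0, 46.0])]
dip deg [(np.float64(0.48341048358513705), 35, 0.06), (np.float64(0.5459654353831128), 40, 0.06), (np.float64(0.561513069297312), 30, 0.06)]
dip deg [(np.float64(0.22388449387744444), 40, 0.06), (np.float64(0.23061538863215064), 35, 0.06), (np.float64(0.25048954335395945), 35, 0.055)]
dip deg [(np.float64(0.08373762936444254), 15, 0.06), (np.float64(0.11108367796226569), 10, 0.06), (np.float64(0.11257741291689813), 20, 0.06)]
```

It has tilted a bit more. With the far end dipping, I can push it against the fixed crate's +y end wall and rise, which turns it about the pads. Moving there.

jog_arm([
  [0,[0,0,0],6.4],
  [0,[0,0,0],6.4],
  [0,[-4,0.2,0],0],
  [0,[-5.7,0.4,0],0],
  [0,[-5.7,0.4,0],0],
])

```text
time: 36.17
position: [0.5179, 0.2617, 0.1931]
ee_rot: [-2.015, -2.41, 0.001]
contact_force: [-0.2, 0.2, -0.8]
opening: 0.535
grip_force: 21.8
```

jog_arm([
  [0,[-5.7,0.4,0],0],
  [0,[-4,0.2,0],0],
  [0,[-1.9,0.1,1],0],
  [0,[0,0,0],0],
])

```text
time: 36.67
position: [0.5443, 0.1492, 0.1819]
ee_rot: [-2.017, -2.405, 0.003]
contact_force: [0.6, 0.6, -0.9]
opening: 0.533
grip_force: 21.8
```

```bash
python3 go.py .5448 .1502 .065 1.747;  python3 ori.py l3
```

```text
t 36.67 pos [0.5443 0.1492 0.1819] psi 1.746 j6 1.55 F [ 0.6  0.6 -0.9] op 0.533 g 21.8
turn first -0.1 deg (0.0 rows), then shift cm [ 0.09  0.07 11.69] (1.9 rows)
t 36.67 [0.5443 0.1492 0.1819] F [ 0.6  0.6 -0.9] op 0.533
side tcp [253. 181.] [(0.6, [257.0, 164.0, 29.0, 40.0]), (0.56, [279.0, 130.0, 11.0, 19.0])]
top tcp [215. 190.] []
dip deg [(np.float64(0.5414248616913175), 20, 0.05), (np.float64(0.5475292612246434), 25, 0.05), (np.float64(0.5595348312069549), 20, 0.055)]
dip deg [(np.float64(0.5414248616913175), 20, 0.05), (np.float64(0.5475292612246434), 25, 0.05), (np.float64(0.5595348312069549), 20, 0.055)]
```

View pics/l3.png

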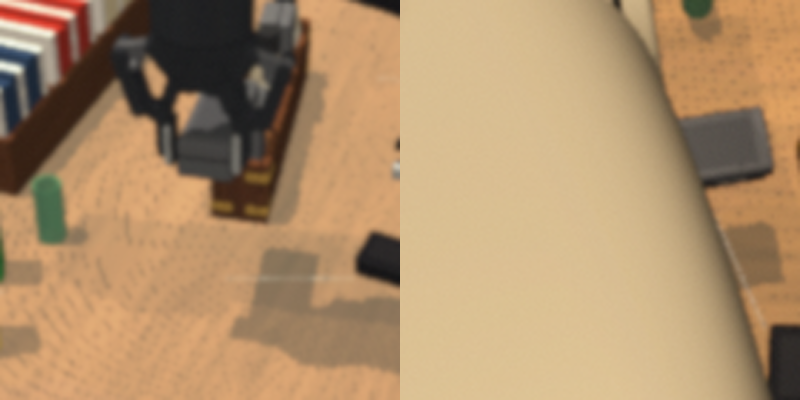

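The picture shows the case held at its end with a slight dip of about 15°, pointing at the crate's end wall. Lowering it and advancing until it touches the wall.

jog_arm([
  [0,[0.1,0.1,4],0],
  [0,[0,0,5],0],
  [0,[0,0,3.5],0],
  [0,[0,0,1.2],0],
  [0,[0,0,0],0],
])

```text
time: 37.6
position: [0.5458, 0.1516, 0.0464]
ee_rot: [-2.015, -2.409, 0.001]
contact_force: [0.1, 0.9, -0.9]
opening: 0.533
grip_force: 21.8
```

jog_arm([
  [0,[-2,0,0],0],
  [0,[-1.5,0,0],0],
  [0,[-0.5,0,0],0],
  [0,[0,0,0],0],
])

```text
time: 38.1
position: [0.5535, 0.1111, 0.047]
ee_rot: [2.018, 2.407, 0.001]
contact_force: [0.3, 0.3, -2.2]
opening: 0.533
grip_force: 21.8
```

jog_arm([
  [0,[-0.3,0,0],0],
  [0,[-0.2,0,0],0],
  [0,[0,0,0],0],
])

```text
time: 38.48
position: [0.5538, 0.107, 0.0464]
ee_rot: [-2.016, -2.409, 0.0]
contact_force: [0.2, 0.3, -1.5]
opening: 0.535
grip_force: 21.8
```

jog_arm([
  [0,[-0.3,0,0],0],
  [0,[-0.2,0,0],0],
  [0,[0,0,0],0],
])

```text
time: 38.85
position: [0.5537, 0.1062, 0.0465]
ee_rot: [-2.009, -2.406, -0.01]
contact_force: [-3.1, 10.4, -0.1]
opening: 0.534
grip_force: 22.0
```

jog_arm([
  [0,[-0.3,0,0],0],
  [0,[0,0,0],0],
])

```text
time: 39.1
position: [0.5536, 0.1061, 0.0465]
ee_rot: [-2.003, -2.403, -0.017]
contact_force: [-3.2, 18.4, 1.4]
opening: 0.535
grip_force: 22.1
```

jog_arm([
  [0,[-0.2,0,0],0],
  [0,[0,0,0],0],
])

```text
time: 39.35
position: [0.5535, 0.1058, 0.0465]
ee_rot: [-2.001, -2.402, -0.02]
contact_force: [-4.4, 22.8, 0.3]
opening: 0.535
grip_force: 22.3
```

jog_arm([
  [0,[0,0,-0.5],0],
  [0,[0,0,-0.5],0],
  [0,[-0.1,0,-0.5],0],
  [0,[0,0,0],0],
])

```text
time: 39.85
position: [0.5545, 0.1012, 0.0617]
ee_rot: [-2.007, -2.405, -0.012]
contact_force: [-1.9, 12.4, 1.0]
opening: 0.531
grip_force: 23.2
```

```bash
python3 ori.py l4
```

```text
t 39.85 [0.5545 0.1012 0.0617] F [-1.9 12.4  1. ] op 0.531
side tcp [257. 206.] [(0.72, [256.0, 196.0, 23.0, 26.0])]
top tcp [240. 195.] []
dip deg [(np.float64(0.4108818883003438), 30, 0.05), (np.float64(0.4345506923148406), 30, 0.055), (np.float64(0.43666945451166245), 25, 0.05)]
dip deg [(np.float64(0.4108818883003438), 30, 0.05), (np.float64(0.4345506923148406), 30, 0.055), (np.float64(0.43666945451166245), 25, 0.05)]
```

The case is turning: the push shortened the reach by 5 mm. Continuing along the arc.

jog_arm([
  [0,[-0.4,0,-0.8],0],
  [0,[-0.5,0,-0.8],0],
  [0,[-0.5,0,-0.8],0],
  [0,[-0.6,0,-0.7],0],
  [0,[0,0,0],0],
])

```text
time: 40.78
position: [0.5584, 0.0819, 0.094]
ee_rot: [-2.008, -2.404, -0.014]
contact_force: [-4.6, 14.1, 6.0]
opening: 0.532
grip_force: 25.7
```

```bash
python3 ori.py l5
```

```text
t 40.77 [0.5584 0.0819 0.094 ] F [-4.6 14.1  6. ] op 0.532
side tcp [258. 192.] [(0.59, [259.0, 185.0, 25.0, 17.0]), (0.31, [259.0, 187.0, 24.0, 16.0])]
top tcp [249. 191.] []
dip deg [(np.float64(0.4908138597904915), 45, 0.06), (np.float64(0.5062583937684663), 45, 0.055), (np.float64(0.5325946817082997), 45, 0.05)]
dip deg [(np.float64(0.4908138597904915), 45, 0.06), (np.float64(0.5062583937684663), 45, 0.055), (np.float64(0.5325946817082997), 45, 0.05)]
```

jog_arm([
  [0,[-0.6,0,-0.7],0],
  [0,[-0.7,0,-0.6],0],
  [0,[-0.8,0,-0.5],0],
  [0,[-0.8,0,-0.3],0],
  [0,[0,0,0],0],
])

```text
time: 41.7
position: [0.565, 0.0491, 0.1143]
ee_rot: [-2.015, -2.409, -0.005]
contact_force: [-0.3, 5.0, 0.6]
opening: 0.536
grip_force: 24.4
```

```bash
python3 ori.py l6
```

```text
t 41.7 [0.565  0.0491 0.1143] F [-0.3  5.   0.6] op 0.536
side tcp [261. 177.] [(0.73, [260.0, 179.0, 20.0, 24.0]), (0.54, [281.0, 130.0, 6.0, 20.0])]
top tcp [264. 186.] []
dip deg [(np.float64(0.281563642406115), 60, 0.06), (np.float64(0.29271352608840145), 60, 0.055), (np.float64(0.3301595214356929), 60, 0.05)]
dip deg [(np.float64(0.281563642406115), 60, 0.06), (np.float64(0.29271352608840145), 60, 0.055), (np.float64(0.3301595214356929), 60, 0.05)]
```

jog_arm([
  [0,[-0.8,0,-0.4],0],
  [0,[-0.8,0,-0.3],0],
  [0,[-0.8,0,-0.3],0],
  [0,[-0.8,0,-0.2],0],
  [0,[0,0,0],0],
])

```text
time: 42.62
position: [0.5701, 0.0152, 0.1255]
ee_rot: [2.018, 2.407, -0.001]
contact_force: [-0.1, 1.4, 0.1]
opening: 0.532
grip_force: 23.7
```

```bash
python3 ori.py l7
```

```text
t 42.62 [0.5701 0.0152 0.1255] F [-0.1  1.4  0.1] op 0.532
side tcp [264. 166.] [(0.78, [263.0, 172.0, 19.0, 39.0]), (0.65, [283.0, 133.0, 5.0, 24.0])]
top tcp [280. 182.] [(0.61, [267.0, 182.0, 9.0, 27.0])]
dip deg [(np.float64(4.259281265817214), 80, 0.06), (np.float64(4.301481355729722), 80, 0.055), (np.float64(4.30801258775115), 95, 0.06)]
dip deg [(np.float64(0.21343971932207226), 80, 0.055), (np.float64(0.21406219053277878), 80, 0.06), (np.float64(0.2156523215346745), 75, 0.06)]
dip deg [(np.float64(3.9677075768579035), 95, 0.06), (np.float64(4.045219075284435), 80, 0.06), (np.float64(4.0548293391430645), 95, 0.055)]
```

jog_arm([
  [0,[-0.6,0,0],0],
  [0,[-0.4,0,0],0],
  [0,[0,0,0],0],
  [0,[0,0,0],0],
])

```text
time: 43.42
position: [0.5719, 0.0064, 0.1255]
ee_rot: [2.017, 2.409, -0.0]
contact_force: [-1.0, 1.0, -0.4]
opening: 0.533
grip_force: 23.6
```

jog_arm([
  [0,[-0.2,0,0],0],
  [0,[0,0,0],0],
])

```text
time: 43.68
position: [0.5723, 0.0045, 0.1256]
ee_rot: [-2.017, -2.409, -0.0]
contact_force: [-0.6, 2.6, -0.6]
opening: 0.534
grip_force: 23.6
```

```bash
python3 ori.py l8
```

```text
t 43.67 [0.5723 0.0045 0.1256] F [-0.6  2.6 -0.6] op 0.534
side tcp [264. 163.] [(0.95, [265.0, 171.0, 22.0, 40.0]), (0.57, [281.0, 131.0, 6.0, 20.0])]
top tcp [285. 181.] [(0.64, [274.0, 185.0, 16.0, 34.0])]
dip deg [(np.float64(1.8762264380890474), 95, 0.06), (np.float64(1.9014864315892102), 95, 0.055), (np.float64(1.9291510264326726), 90, 0.06)]
dip deg [(np.float64(0.16286967825804352), 85, 0.06), (np.float64(0.16663958401039972), 80, 0.06), (np.float64(0.16822121113638824), 85, 0.055)]
dip deg [(np.float64(1.6494362745098037), 95, 0.06), (np.float64(1.6822794117647057), 95, 0.055), (np.float64(1.7164460784313724), 95, 0.05)]
```

The case is nearly vertical. Backing off the wall and standing it on the glass.

jog_arm([
  [0,[1,0,0],0],
  [0,[2,0,0],0],
  [0,[2,0,1],0],
  [0,[1.2,0,1],0],
  [0,[0,0,0.3],0],
])

```text
time: 44.6
position: [0.5598, 0.0668, 0.1009]
ee_rot: [-2.013, -2.41, 0.003]
contact_force: [0.6, 1.2, -1.0]
opening: 0.531
grip_force: 23.4
```

jog_arm([
  [0,[0,0,0.3],0],
  [0,[0,0,0.2],0],
  [0,[0,0,0],0],
])

```text
time: 44.98
position: [0.5615, 0.0651, 0.0975]
ee_rot: [2.017, 2.408, -0.0]
contact_force: [-0.2, -0.2, -1.9]
opening: 0.536
grip_force: 23.4
```

```bash
python3 ori.py l9
```

```text
t 44.98 [0.5615 0.0651 0.0975] F [-0.2 -0.2 -1.9] op 0.536
side tcp [260. 186.] [(0.87, [258.0, 194.0, 24.0, 42.0])]
top tcp [256. 189.] []
dip deg [(np.float64(0.17761104441776712), 85, 0.06), (np.float64(0.1823029211684674), 85, 0.055), (np.float64(0.1912565026010404), 90, 0.055)]
dip deg [(np.float64(0.17761104441776712), 85, 0.06), (np.float64(0.1823029211684674), 85, 0.055), (np.float64(0.1912565026010404), 90, 0.055)]
```

jog_arm([
  [0,[0,0,0.3],0],
  [0,[0,0,0.2],0],
  [0,[0,0,0],0],
])

```text
time: 45.65
position: [0.561, 0.0656, 0.0921]
ee_rot: [-2.016, -2.409, 0.001]
contact_force: [-0.6, 0.4, -0.7]
opening: 0.534
grip_force: 23.4
```

jog_arm([
  [0,[0,0,0.2],0],
  [0,[0,0,0],0],
])

```text
time: 45.9
position: [0.5611, 0.0656, 0.0903]
ee_rot: [-2.016, -2.409, 0.0]
contact_force: [-0.6, 0.2, -2.1]
opening: 0.53
grip_force: 23.4
```

jog_arm([
  [0,[0,0,0.2],0],
  [0,[0,0,0],0],
])

```text
time: 46.15
position: [0.5611, 0.0656, 0.0883]
ee_rot: [-2.016, -2.409, 0.0]
contact_force: [-0.4, 0.3, -0.8]
opening: 0.534
grip_force: 23.4
```

jog_arm([
  [0,[0,0,0.3],0],
  [0,[0,0,0],0],
])

```text
time: 46.4
position: [0.561, 0.0656, 0.0852]
ee_rot: [-2.016, -2.409, 0.001]
contact_force: [-0.6, -0.3, -1.6]
opening: 0.533
grip_force: 23.4
```

jog_arm([
  [0,[0,0,0.2],0],
  [0,[0,0,0],0],
])

```text
time: 46.65
position: [0.5614, 0.0655, 0.0836]
ee_rot: [2.017, 2.409, 0.0]
contact_force: [0.2, -0.1, -1.9]
opening: 0.533
grip_force: 23.5
```

jog_arm([
  [0,[0,0,0.2],0],
  [0,[0,0,0],0],
])

```text
time: 46.9
position: [0.5617, 0.0653, 0.0833]
ee_rot: [2.016, 2.408, 0.0]
contact_force: [-2.4, -1.0, 8.7]
opening: 0.537
grip_force: 24.4
```

jog_arm([
  [0,[0,0,0.2],0],
  [0,[0,0,0],0],
  [0.6,[0,0,-0.1],0],
  [0.75,[0,0,0],0],
  [0.9,[0,0,0],0],
])

```text
time: 47.52
position: [0.5611, 0.0656, 0.0801]
ee_rot: [-2.016, -2.409, 0.0]
contact_force: [0.1, -0.0, -0.7]
opening: 0.895
grip_force: 0.0
```

jog_arm([
  [0.9,[0,0,-3],0],
  [0.9,[0,0,-4],0],
  [0.75,[0,0,0],-10],
  [0.75,[0,0,0],-10],
  [0.75,[0,0,0],-10],
])

```text
time: 48.15
position: [0.5611, 0.0656, 0.1502]
ee_rot: [-1.316, -2.852, 0.0]
contact_force: [0.1, 0.5, 0.2]
opening: 0.752
grip_force: 0.0
```

```bash
python3 - <<'E'
from h import *; from go import here
o,p,ps=here(); ob=[]
for n in("side","top"):
    c=r.camera(n)
    for q in("case_standing","case_lying"):
        for d in r.silhouettes(n,q):
            print(n,q,round(d["score"],2),np.round(d["rect"]).tolist())
            if n=="side" and np.hypot(*(np.array(d["rect"][:2])-proj(c,[[.561,.068,.059]])[0]))<15: ob.append((c,d["mask"].astype(float)))
for x in ob[:2]: print(fit([x],M["case_standing"],[.561,.067,1.75]),fit([x],M["case_standing"],[.561,.067,.176]))
E
python3 go.py .561 .067 .0717 3.318
```

```text
side case_standing 0.88 [170.0, 200.0, 27.0, 38.0]
side case_standing 0.8 [168.0, 223.0, 24.0, 49.0]
side case_lying 0.92 [258.0, 195.0, 17.0, 43.0]
top case_standing 0.6 [374.0, 168.0, 36.0, 28.0]
top case_standing 0.58 [215.0, 105.0, 19.0, 40.0]
top case_standing 0.57 [185.0, 120.0, 32.0, 41.0]
top case_lying 0.16 [374.0, 171.0, 58.0, 35.0]
(array([0.56091467, 0.06336831, 1.59480509]), np.float64(0.14859102110789674)) (array([0.56098088, 0.06493898, 0.36555038]), np.float64(0.10687345976642024))
t 48.45 pos [0.5612 0.0656 0.1503] psi 2.269 j6 0.87 F [ 0.2 -0.2  0.2] op 0.753 g 0.0
turn first -60.1 deg (5.6 rows), then shift cm [-0.    0.14  7.86] (1.3 rows)
```

The case stands upright at about (0.561, 0.065). Turning the gripper to grip it across its thickness.

jog_arm([
  [0.75,[0,0,0],-10],
  [0.75,[0,0,0],-10],
  [0.75,[0,0,0],-10],
  [0.75,[0,0,0],-10],
  [0.75,[0,0,0],-10],
], squeeze=40)

```text
time: 49.08
position: [0.5613, 0.0656, 0.1504]
ee_rot: [0.01, -3.141, -0.0]
contact_force: [0.2, -0.6, -0.3]
opening: 0.751
grip_force: 0.0
```

jog_arm([
  [0.75,[0,0,0],-10.1],
  [0.75,[0,0,2],0],
  [0.75,[0,0,3],0],
  [0.75,[0,0,2.8],0],
  [0.75,[0,0,0],0],
])

```text
time: 49.7
position: [0.5587, 0.0655, 0.0701]
ee_rot: [0.278, -3.123, -0.001]
contact_force: [-0.1, -0.1, -0.1]
opening: 0.753
grip_force: 0.0
```

jog_arm([
  [0.5,[0,0,0],0],
  [0.35,[0,0,0],0],
  [0.2,[0,0,0],0],
  [0,[0,0,0],0],
  [0,[0,0,0],0],
])

```text
time: 50.32
position: [0.5628, 0.0657, 0.0742]
ee_rot: [-0.28, 3.126, -0.0]
contact_force: [-0.1, 2.1, 5.5]
opening: 0.387
grip_force: 40.7
```

```bash
python3 go.py .5891 -.0989 .25 1.747
```

```text
t 50.33 pos [0.5628 0.0657 0.0742] psi -2.963 j6 -0.18 F [-0.1  2.1  5.5] op 0.387 g 40.7
turn first 90.1 deg (8.4 rows), then shift cm [-16.67  -0.3  -17.58] (3.9 rows)
```

jog_arm([
  [0,[0,0,-2],0],
  [0,[0,0,-5],0],
  [0,[0,0,-5],0],
  [0,[0,0,-5],5],
  [0,[0,0,0],10],
])

```text
time: 50.95
position: [0.5644, 0.0655, 0.2478]
ee_rot: [0.139, 3.129, 0.0]
contact_force: [0.3, -0.1, -2.2]
opening: 0.394
grip_force: 40.3
```

jog_arm([
  [0,[0,0,0],10],
  [0,[0,0,0],10],
  [0,[0,0,0],10],
  [0,[0,0,0],10],
  [0,[0,0,0],10],
])

```text
time: 51.58
position: [0.5606, 0.0654, 0.2417]
ee_rot: [-1.452, -2.784, 0.002]
contact_force: [0.4, -0.5, -1.3]
opening: 0.393
grip_force: 40.2
```

jog_arm([
  [0,[0,0,0],10],
  [0,[0,0,0],10],
  [0,[0,0,0],5],
  [0,[0,0,0],0],
])

```text
time: 52.08
position: [0.5607, 0.0655, 0.2419]
ee_rot: [-2.013, -2.411, 0.002]
contact_force: [-0.7, -0.4, -1.6]
opening: 0.393
grip_force: 40.2
```

```bash
cat > held.py <<'E'
import sys
from h import *; from go import here
o,p,ps=here(); z0=p[2]-.0742
print(p.round(4),ps.round(3))
B=box(.034,.046,z0,z0+.118)
for n in("side","top"):
    c=r.camera(n); P=B@R.from_euler("z",ps-np.pi/2).as_matrix().T+[p[0],p[1],0]; u=proj(c,P); ctr=(u.min(0)+u.max(0))/2
    print(n,"pred",ctr.round(1),(u.max(0)-u.min(0)).round(1))
    for q in("case_standing","case_lying"):
        for d in r.silhouettes(n,q):
            if np.hypot(*(np.array(d["rect"][:2])-ctr))<15: print(q,round(d["score"],2),np.round(d["rect"],1).tolist(),*fit([(c,d["mask"].astype(float))],[B],[p[0],p[1],ps-np.pi/2]))
E
python3 held.py; python3 go.py .5891 -.0989 .25 1.747
```

```text
[0.5607 0.0655 0.2419] 1.75
side pred [259.7 143. ] [18.9 54.8]
case_lying 0.96 [259.2, 141.2, 21.8, 49.7] [0.5604749  0.06630941 0.27850451] 0.15226045135035146
top pred [259.8 174.3] [31.  37.4]
t 52.38 pos [0.5613 0.0656 0.2424] psi 1.75 j6 1.39 F [ 0.8 -0.8 -1.3] op 0.388 g 40.2
turn first 0.2 deg (0.0 rows), then shift cm [-16.68  -0.14  -0.76] (2.7 rows)
```

jog_arm([
  [0,[-4,0,0],0],
  [0,[-5.5,0,0],0],
  [0,[-4.5,0,0],0],
  [0,[-2,0,0],0],
  [0,[-0.5,-0.1,0],0],
])

```text
time: 53.0
position: [0.5897, -0.0977, 0.2423]
ee_rot: [-2.015, -2.409, -0.001]
contact_force: [-0.4, 1.1, -1.2]
opening: 0.395
grip_force: 40.2
```

jog_arm([
  [0,[0,0,2],0],
  [0,[0,0,0],0],
  [0,[0,0,0],0],
])

```text
time: 53.38
position: [0.5896, -0.0959, 0.223]
ee_rot: [-2.013, -2.412, -0.0]
contact_force: [-0.2, -0.2, -1.4]
opening: 0.392
grip_force: 40.1
```

```bash
python3 held.py; python3 go.py .5891 -.0989 .083 1.747
```

```text
[ 0.5896 -0.0959  0.223 ] 1.751
side pred [272.3 115.9] [16.5 49. ]
case_lying 0.78 [271.8, 114.7, 15.1, 45.9] [ 0.58929106 -0.0943719   0.23871246] 0.13202198076682903
top pred [343.2 161. ] [44.2 37.9]
case_lying 0.89 [338.6, 163.1, 30.2, 35.3] [ 0.58744296 -0.07939626  0.89743392] 0.408979990239141
t 53.67 pos [ 0.59   -0.0969  0.2231] psi 1.75 j6 1.12 F [ 0.  -0.2 -1.1] op 0.391 g 40.1
turn first 0.2 deg (0.0 rows), then shift cm [-0.19 -0.12 14.01] (2.2 rows)
```

jog_arm([
  [0,[-0.3,-0.1,2],0],
  [0,[0,0,3],0],
  [0,[0,0,1.5],0],
  [0,[0,0,0],0],
  [0,[0,0,0],0],
])

```text
time: 54.3
position: [0.5901, -0.1003, 0.1586]
ee_rot: [2.013, 2.409, 0.001]
contact_force: [0.1, 0.0, -1.0]
opening: 0.392
grip_force: 40.1
```

```bash
python3 go.py .5891 -.0995 .083 1.747
```

```text
t 54.3 pos [ 0.5901 -0.1003  0.1586] psi 1.749 j6 1.12 F [ 0.1  0.  -1. ] op 0.392 g 40.1
turn first 0.1 deg (0.0 rows), then shift cm [ 0.1  -0.08  7.56] (1.2 rows)
```

jog_arm([
  [0,[0.05,-0.1,0.7],0],
  [0,[0,0,1],0],
  [0,[0,0,1],0],
  [0,[0,0,0],0],
])

```text
time: 54.8
position: [0.5871, -0.0995, 0.129]
ee_rot: [-2.013, -2.409, 0.002]
contact_force: [-1.1, 0.1, -1.6]
opening: 0.388
grip_force: 40.4
```

jog_arm([
  [0,[0,0,1.2],0],
  [0,[0,0,1.2],0],
  [0,[0,0,1.2],0],
  [0,[0,0,0.6],0],
  [0,[0,0,0],0],
])

```text
time: 55.42
position: [0.5875, -0.0996, 0.0877]
ee_rot: [-2.014, -2.41, 0.001]
contact_force: [1.3, 0.7, -1.6]
opening: 0.396
grip_force: 40.4
```

jog_arm([
  [0,[0,0,0.3],0],
  [0,[0,0,0.2],0],
  [0,[0,0,0],0],
])

```text
time: 55.8
position: [0.5881, -0.0998, 0.0836]
ee_rot: [2.014, 2.411, 0.0]
contact_force: [-0.3, -0.1, -1.7]
opening: 0.395
grip_force: 40.4
```

jog_arm([
  [0,[0,0,0.15],0],
  [0,[0,0,0],0],
])

```text
time: 56.05
position: [0.5884, -0.0999, 0.0823]
ee_rot: [2.014, 2.41, 0.0]
contact_force: [0.4, -0.5, -0.7]
opening: 0.391
grip_force: 40.3
```

jog_arm([
  [0,[0,0,0.15],0],
  [0,[0,0,0],0],
])

```text
time: 56.3
position: [0.5885, -0.0998, 0.0821]
ee_rot: [2.014, 2.41, 0.0]
contact_force: [-1.5, 1.0, 7.6]
opening: 0.389
grip_force: 41.3
```

jog_arm([
  [0,[0,0,0.1],0],
  [0,[0,0,0],0],
])

```text
time: 56.55
position: [0.5886, -0.0999, 0.0821]
ee_rot: [2.014, 2.41, 0.0]
contact_force: [-3.3, 1.8, 11.1]
opening: 0.391
grip_force: 41.9
```

On the floor at exactly the predicted height. Releasing, retreating and checking.

jog_arm([
  [0.5,[0,0,0],0],
  [0.7,[0,0,0],0],
  [0.8,[0,0,0],0],
  [0.8,[0,0,-3],0],
  [0.8,[0,0,-5],0],
])

```text
time: 57.18
position: [0.5859, -0.0992, 0.1576]
ee_rot: [-2.011, -2.406, 0.004]
contact_force: [0.3, -0.1, 1.1]
opening: 0.802
grip_force: 0.0
```

jog_arm([
  [0.8,[0,0,-5],0],
  [0.8,[4,0,-3],0],
  [0.8,[5,0,0],0],
  [0.8,[5,0,0],0],
  [0.8,[5,0,0],0],
])

```text
time: 57.8
position: [0.554, 0.0885, 0.2394]
ee_rot: [2.015, 2.41, 0.0]
contact_force: [1.4, 0.5, -0.3]
opening: 0.796
grip_force: 0.0
```

```bash
python3 - <<'E'
from h import *
C=np.array([.5973,-.1452]); T=R.from_euler("z",.176).as_matrix()[:2,:2]
for n in("side","top"):
    c=r.camera(n)
    for nm,y,parts in(("stock",.104,[box(.034,.046,.008,.126)]),("c1",.047,[box(.034,.046,.008,.126)]),("bs",-.005,[P+[0,0,.008] for P in M["bottle"]]),("c2",-.057,[box(.034,.046,.008,.126)]),("b",-.109,[P+[0,0,.008] for P in M["bottle"]])):
        q=C+T@[0,y]; top=proj(c,[[*q,.126 if nm[0]in"sc" else .134]])[0]; u=top.round().astype(int)
        best=None; P=np.vstack(parts)@R.from_euler("z",.176).as_matrix().T+[*q,0]; uv=proj(c,P); ct=(uv.min(0)+uv.max(0))/2
        ds=[d for t in(("bottle",) if nm[0]=="b" else("case_standing","case_lying")) for d in r.silhouettes(n,t)]
        ds=[(round(d["score"],2),np.round(d["rect"]).tolist()) for d in ds if np.hypot(*(np.array(d["rect"][:2])-ct))<12]
        print(n,nm,"pred",ct.round(1),(uv.max(0)-uv.min(0)).round(),"top bgr",c["pixels"][u[1],u[0]].tolist(),ds[:3])
E
```

```text
side stock pred [268.2 170.4] [16. 45.] top bgr [110, 114, 119] []
side c1 pred [271.9 158.8] [15. 44.] top bgr [112, 117, 122] [(0.36, [272.0, 151.0, 14.0, 27.0]), (0.53, [272.0, 149.0, 14.0, 28.0])]
side bs pred [274.9 148. ] [12. 41.] top bgr [90, 96, 98] []
side c2 pred [277.9 139.7] [15. 42.] top bgr [31, 31, 30] [(0.38, [277.0, 138.0, 17.0, 20.0]), (0.53, [272.0, 149.0, 14.0, 28.0])]
side b pred [280.5 130. ] [12. 40.] top bgr [50, 52, 55] [(0.46, [283.0, 122.0, 11.0, 23.0])]
top stock pred [303.3 182.7] [31. 29.] top bgr [138, 181, 208] []
top c1 pred [327.3 178.1] [34. 29.] top bgr [132, 175, 201] []
top bs pred [348.4 174.5] [29. 25.] top bgr [75, 100, 117] []
top c2 pred [370.5 170. ] [40. 30.] top bgr [86, 92, 99] [(0.79, [375.0, 167.0, 35.0, 25.0]), (0.17, [382.0, 168.0, 46.0, 33.0])]
top b pred [391.4 166.4] [35. 26.] top bgr [34, 34, 41] [(0.74, [398.0, 164.0, 23.0, 19.0])]
```

```bash
python3 -c "
from rig import r
print(r.hand_in())"
```

```text
the job is handed in; nothing more can be done
None
```

I put both harmonica cases and the bottle in their cells and handed the job in at about 58 s. All three met the cell floor at the expected height before I let go. At the end the arm hid cell 1 from the top camera, so that case was confirmed only by touch and the side view. The hand-in call returned no verdict.

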